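Clamp a polished grip bar in the V-fixture

ROBOT

A 6-joint arm with a two-finger parallel gripper is mounted at the origin on the work surface. World frame = base frame: x ahead of the robot, y to its left, z up, the work surface at z = 0. Lengths are in m, angles in rad, forces in N, time in s.
With the tool pointing down it reaches from about 0.4 to 0.825 m from the base axis. Payload 7 kg.
Tool frame: the origin (TCP) lies between the finger pads; the fingertips stand tip_reach ahead of it and the grasp point (between the pads) lies 8 mm behind it (tip_reach is the distance from the TCP to the fingertips, in m); x points along the fingers, y is the direction in which the jaws open and shut, and the axes are right-handed (so a half turn about x gives the same grasp; the last joint's range is limited). The gripper opens to 85 mm and grips with 20 to 120 N. Pads are 22 mm wide; open, the fingers measure 114 mm over their backs; the gripper's body (76 mm by 85 mm) begins 54 mm behind the grasp point. The pads swing forward as they close: fully open they stand 13 mm farther back than shut.
Start: joints at [1.413, 0.359, 0.012, 0, -1.224, -0.288], TCP at [0.291, 0.609, 0.219] pointing down, gripper open.
Joint ranges: [-3.07, 3.07], [-1.43, 2.12], [-1.02, 1.25], [-3.03, 1.67], [-3.05, -0], [-3.03, 3.03]. Speed limits (rad/s): [2.39, 2.39, 3.01, 3.14, 3.14, 3.14].

INTERFACE

Orientations are given as a unit quaternion [x, y, z, w].
In Python, from rig import get_obs, camera, close_job, tip_reach gives the robot as it stands. The module is installed in compiled form; this text tells all that it offers.
- The arm moves only by the tool arm_command, never from a script. Its argument "increments" is a list of rows, each an object with "dp": the shift along the tool's x, y, z in mm, a list of three; "spin": the turn about the tool's x in rad. In form: [{"dp": [x, y, z], "spin": spin}, ...]. A call has 1 to 8 rows; each row shifts and turns the commanded pose from where the row before left it, along the tool's axes as they then stand; what a row does not reach is not made up. A row lasts 1/10 s, in which the tool goes at most 50 mm and 8.59 degrees, less where a joint would pass 70% of its speed; a pose out of reach is approached as far as the arm can. A call with a gripper value outside its range is refused whole. "hand" is the opening, from -1 (shut) to 1 (fully open), so that 0 is half open, set as the call begins (left out, the last holds). The fingers move at their own pace and stop on an object; "force" is the grip in N (left out, the last holds). Time passes only in rows, so rows that do not move let the fingers close. It gives the time, the measured TCP pose, the force and the opening at its end, in the units of the state.
- get_obs(): the state, without advancing time (a new reading comes with each control period).
- camera(name): name is "scene" or "top" or "wrist"; returns a dict with "img" (420x560x3 uint8, red, green, blue), "fov_y" (degrees; the focal length in pixels is half the picture's height over the tangent of half this angle, whatever the lens; pixels are square), "cx", "cy" (the principal point, pixels), "view" (4x4, takes a point from world to camera coordinates). Camera axes: x right, y down, z forward; pixel columns grow to the right and rows downward; lengths in m; the calibration is good to about 2 mm. A picture is of the moment at which its call begins. There is no depth.
- close_job(): hands the job in, once; it reports no verdict.
The state is a dict: "clock": time; "joint_pos": joint angles; "qd": joint speeds; "joint_efforts": joint torques, N m; "ee_pos": TCP position; "tcp_rot": TCP orientation; "wrist_force": force on the tool from outside, world axes, zero at the start; "ft_torque": the same for the moment, N m; "gripper_width": opening from 0.0 (shut) to 1.0 (fully open).
Only numpy, scipy, OpenCV 4.12 (cv2) and the standard library are available. Lean on these libraries where they do the work, as an engineer would, in place of code of your own. Each camera call takes 0.05 s, during which the arm holds its last target.

TASK

Take the polished grip bar out of its leaning rack and lay it down level and centred in the wooden rest; let go, take it afresh across its middle and lay it in the V-fixture, seated in both Vs with its brass end pushed right up against the red stop, and let go. Then swing the clamp strap over the bar and press it down firmly with the fingers, and leave it lying shut on the seated bar. Never let the bar fall, and leave the jar, the clasp and the brush where they are.

Things in the scene. Friction and masses are not known exactly. Their poses are not given: they have to be found in the camera images.
- bar_center (a point): Centre of the grip bar: smooth polished steel cylinder, diameter 30, length 180, about 0.25 kg, with a 14 mm brass-coloured end. Its x axis runs along the bar to the brass end. At the start it leans in the rack at 45 degrees, brass end up; the rack hides its lower 105, its upper 75 is free to grasp.
- bar_brass (a point): Middle of the brass end face of the bar, 90 from bar_center along the bar's x.
- rack_seat (a point): Centre of the bar while in the rack, 94 above the bench. Rack axes: z up, x level, the way the bar leans (upper, brass end towards +x). Fixed plywood channel, 45 wide outside, on a green foot 150 x 80; its side walls reach as high as 15 above the bar's axis (square to it). The bar lifts out straight up or along its own axis.
- rest_seat (a point): Centre of the bar when it lies in the wooden rest, 40 above the bench. x runs along the laid bar, z up. The bar may lie either way round, its centre within 15 of this point.
- rest: The wooden rest, origin under its centre on the bench, axes as rest_seat: fixed board 90 (x) x 80, 10 thick, with two wooden 90 degree V notches, each 10 long in x, centred at x = -36 and +36, mouths 36 wide, tops 37 above the bench, 60 wide outside. Fingers have room between them (62) and beyond them (from 41 out); beyond x = 45 there is no board.
- vee_seat (a point): Centre of the bar when seated in the V-fixture against the stop, 46 above the bench. x runs along the seated bar to the red stop, z up. The stop's face is 90 from here on the +x side (44 wide, top 62 above the bench). The -x end is open, so the bar can be laid short of the stop and slid along.
- fixture: The V-fixture, origin on the bench under vee_seat, same axes. Fixed grey base 12 thick; two dark 90 degree V-blocks, each 38 long, centred at x = -55 and +55, mouths 40 wide, tops 45 above the bench, 64 wide outside; gap between them 72 long, open for fingers 34 below the bar's axis. Strap hinge lugs at y = -60 to -80, x within 24, tops 72 above the bench.
- strap (a joint): Clamp strap angle, rad: 0 = level, on a seated bar; grows as it swings up and away to the fixture's -y side (1.57 upright, stop at 2.3; lower stop -0.15 with no bar). Starts open at 1.72 to 2.0, leaning away from the Vs. Hinge slightly stiff (0.1 N m), strap 0.3 kg: beyond upright it stays open; well over towards the bar it sinks softly by itself, which is not pressing.
- strap_hinge (a point): Middle of the strap's hinge axis: level, along the fixture's x, at its y = -70, 65 above the bench. Axes as the fixture.
- strap_tip (a point): Free end of the strap, 125 from the hinge: aluminium bar 24 wide, 8 thick, orange pad on its last 26 (14 thick, 28 wide). Shut, it lies across the middle of the bar and reaches 55 beyond the bar's axis, top 69 above the bench (orange pad 75). Its y axis points out along the strap.
- jar_mid (a point): Bystander: white jar with a blue lid, diameter 52, height 60; point at its middle.
- clasp_mid (a point): Bystander: polished clasp part 70 x 28, 20 high; point at its middle.
- brush_mid (a point): Bystander: brush lying down, 120 x 30, 24 high; point at its middle.
Mind the look-alikes: they are no part of the job. Of the things that look like the part that bears bar_center, the larger one is meant. There is more than one size of the rest; the one meant has the size given above.

How it is judged:
On the way, in this order (a step that is already met when the one before it is completed fails the run):
1. the bar lies level in the wooden rest (centre within 15 mm along it, 4 mm otherwise), let go (x of bar_center in the frame of rest_seat between -0.015 and 0.015 m and y of bar_center in the frame of rest_seat between -0.004 and 0.004 m and z of bar_center in the frame of rest_seat between -0.004 and 0.004 m and angle between the x axis of bar_center and the x axis of rest_seat, either way round below 0.05 rad and contact force between bar and the fingers below 0.05 N and linear speed of bar below 0.02 m/s), for 0.2 s.
2. the bar is seated in both Vs, brass end against the stop, let go, the strap not yet over it (x of bar_center in the frame of vee_seat between -0.003 and 0.003 m and y of bar_center in the frame of vee_seat between -0.003 and 0.003 m and z of bar_center in the frame of vee_seat between -0.003 and 0.003 m and angle between the x axis of bar_center and the x axis of vee_seat, either way round below 0.035 rad and x of bar_brass in the frame of vee_seat above 0 m and contact force between bar and the fingers below 0.05 N and linear speed of bar below 0.02 m/s and value of joint strap above 0.3 rad), for 0.2 s.
3. the strap is over the bar and the fingers press it down firmly: more than 5 N between strap and bar (value of joint strap between -0.05 and 0.05 rad and contact force between strap and bar above 5 N and contact force between strap and the fingers above 1 N), for 0.15 s.
At the end, for the whole second after the job is handed in: The bar lies still in both Vs, centre within 3 mm of the seat in every direction (brass end against the stop) and within 2 degrees of the V axis; the strap lies shut on it (within 0.05 rad of 0, touching); both are let go (x of bar_center in the frame of vee_seat between -0.003 and 0.003 m and y of bar_center in the frame of vee_seat between -0.003 and 0.003 m and z of bar_center in the frame of vee_seat between -0.003 and 0.003 m and angle between the x axis of bar_center and the x axis of vee_seat, either way round below 0.035 rad and x of bar_brass in the frame of vee_seat above 0 m and linear speed of bar below 0.02 m/s and contact force between each of bar, strap and the fingers below 0.05 N and value of joint strap between -0.05 and 0.05 rad and contact force between strap and bar above 0.3 N).
It fails at once if the bar is dropped (moves faster than 0.6 m/s with the fingers off it) (linear speed of bar above 0.6 m/s and contact force between bar and the fingers below 0.01 N).
It fails at once if the jar is pushed more than 25 mm (distance of jar_mid from where it was at the start of the episode above 0.025 m).
It fails at once if the clasp is pushed more than 25 mm (distance of clasp_mid from where it was at the start of the episode above 0.025 m).
It fails at once if the brush is pushed more than 25 mm (distance of brush_mid from where it was at the start of the episode above 0.025 m).
It also fails if it takes over 72 s, if anything falls off the work surface, if the arm or the gripper's body presses on something with over 40 N, if the wrist force passes 120 N, or if a joint passes its speed limit or range.

## Working session

There is one attempt and no reset: what is moved stays moved. The work goes in short steps, Python scripts to look and compute and a tool call to move; the robot and the scene stay as the last step left them, time stands still between calls to the robot, and variables do not carry over. Pictures are saved under pics/ and viewed, and the job is handed in when it is done.

Besides the shell and the picture viewer there is one more tool, called by a JSON object that holds its "fn" and its "kwargs". arm_command: Moves the arm, as the interface text tells. Its arguments: {"type":"object","properties":{"increments":{"type":"array"},"hand":{"type":"number"},"force":{"type":"number"}},"required":["increments"]}

```bash
mkdir -p pics; python3 - <<'E'
from rig import get_obs,camera,tip_reach
import cv2,numpy as np
print(tip_reach if not callable(tip_reach) else tip_reach())
o=get_obs();print(o)
for n in("scene","top","wrist"):
    c=camera(n);cv2.imwrite(f"pics/{n}0.png",c["img"][:,:,::-1]);print(n,c["fov_y"],c["cx"],c["cy"],np.round(c["view"],4).tolist())
E
```

```text
0.011
{'clock': 0.0, 'joint_pos': array([ 1.41307364e+00,  3.59422447e-01,  1.10450102e-02, -3.92834124e-04,
       -1.22405616e+00, -2.88071986e-01]), 'qd': array([-0.00085771, -0.00085867,  0.00079492,  0.00108325, -0.001233  ,
       -0.0008684 ]), 'joint_efforts': array([ 2.48252698e-03, -5.83312547e+01,  2.93415713e+01,  6.93629667e+00,
       -5.89675925e-03,  2.04314210e-05]), 'ee_pos': array([0.29085486, 0.60856566, 0.21792696]), 'tcp_rot': array([-0.68951041,  0.15694256,  0.68969562,  0.15577029]), 'wrist_force': array([-0.61121023, -0.5934195 ,  0.02968483]), 'ft_torque': array([-0.01276054,  0.05892669, -0.04066413]), 'gripper_width': 1.0019321510279091}
scene 50.45495176266188 286.689723662323 211.49956995038104 [[0.3966, 0.9179, -0.0122, -0.2702], [0.5633, -0.2539, -0.7863, -0.2019], [-0.7248, 0.305, -0.6178, 1.3979], [0.0, 0.0, 0.0, 1.0]]
top 42.352527153066916 286.9924536797602 215.69889215818603 [[-0.0079, -1.0, 0.0026, 0.0604], [-0.99, 0.0075, -0.1405, 0.5239], [0.1405, -0.0037, -0.9901, 1.2638], [0.0, 0.0, 0.0, 1.0]]
wrist 62.64796713454297 280.6738716976869 210.47021081462574 [[-0.4316, -0.9021, 0.0025, 0.6745], [-0.8583, 0.4115, 0.3065, -0.0402], [-0.2775, 0.1302, -0.9519, 0.38], [0.0, 0.0, 0.0, 1.0]]
```

View pics/scene0.png

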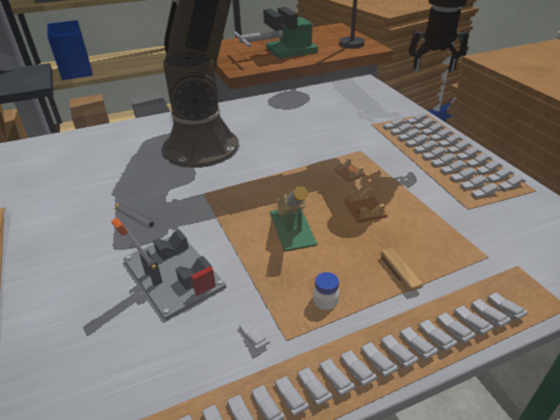

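View pics/top0.png

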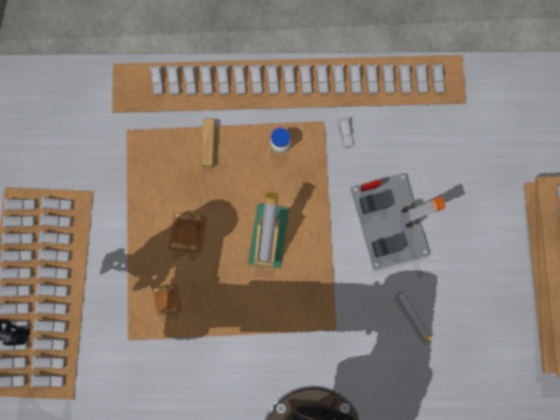

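View pics/wrist0.png

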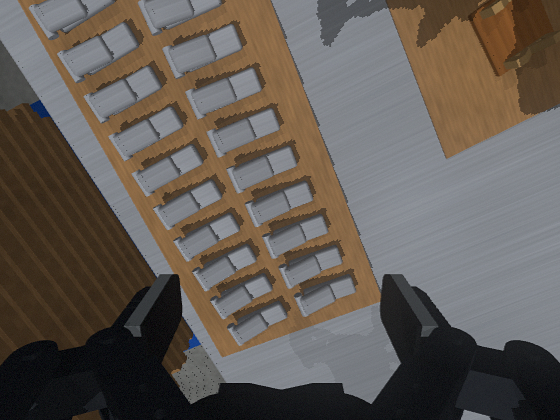

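Top view: the large rest is near (185,233), with a small look-alike at (167,299). The rack and bar are at (268,233), the fixture at (390,222) with its strap pad at (438,204), the jar at (280,138), the clasp at (346,132) and the brush at (208,142). A small look-alike bar lies at (415,318). Next I'll zoom in for finer measurements.

```bash
cat > h.py <<'E'
import numpy as np,cv2
from rig import get_obs,camera
from scipy.spatial.transform import Rotation as R
def f(c): return 210/np.tan(np.radians(c["fov_y"])/2)
def ray(c,u,v):
    V=np.array(c["view"]);d=np.array([(u-c["cx"])/f(c),(v-c["cy"])/f(c),1]);return -V[:3,:3].T@V[:3,3],V[:3,:3].T@d
def onz(c,u,v,z):
    o,d=ray(c,u,v);return o+d*(z-o[2])/d[2]
def proj(c,P):
    P=np.atleast_2d(P);V=np.array(c["view"]);q=P@V[:3,:3].T+V[:3,3];return q[:,:2]/q[:,2:]*f(c)+[c["cx"],c["cy"]]
def tri(obs):  # list of (c,u,v)
    A=np.zeros((3,3));b=np.zeros(3)
    for c,u,v in obs:
        o,d=ray(c,u,v);d/=np.linalg.norm(d);M=np.eye(3)-np.outer(d,d);A+=M;b+=M@o
    p=np.linalg.solve(A,b);return p,[np.round(proj(c,p)[0]-[u,v],1) for c,u,v in obs]
def crop(c,name,u0,v0,u1,v1,s):
    im=cv2.resize(c["img"][v0:v1,u0:u1,::-1],None,fx=s,fy=s,interpolation=cv2.INTER_CUBIC);cv2.imwrite("pics/"+name,im)
def pose():
    o=get_obs();return o["ee_pos"],R.from_quat(o["tcp_rot"]).as_matrix()
E
python3 - <<'E'
from h import *
t=camera("top");s=camera("scene")
import pickle;pickle.dump((t,s),open("c0.pkl","wb"))
crop(t,"t_a.png",130,170,350,320,3.6);crop(t,"t_b.png",340,160,480,270,5.5);crop(s,"s_a.png",260,150,420,270,5);crop(s,"s_b.png",100,190,240,320,4.6)
for n,u,v,z in[("rest",185,233,.02),("small",167,299,.02),("rack",268,233,.094),("fix",390,222,.02),("jar",280,138,.06),("clasp",346,132,.02),("brush",208,142,.02)]: print(n,onz(t,u,v,z).round(3))
p,r=pose();print(p,r.round(3))
E
```

```text
rest [0.486 0.303 0.02 ]
small [0.329 0.343 0.02 ]
rack [0.477 0.1   0.094]
fix [ 0.509 -0.194  0.02 ]
jar [0.71  0.072 0.06 ]
clasp [ 0.736 -0.092  0.02 ]
brush [0.713 0.251 0.02 ]
[0.29099475 0.60881439 0.21849356] [[-0.    -0.431 -0.902]
 [-0.001 -0.902  0.431]
 [-1.     0.001 -0.   ]]
```

View pics/t_a.png

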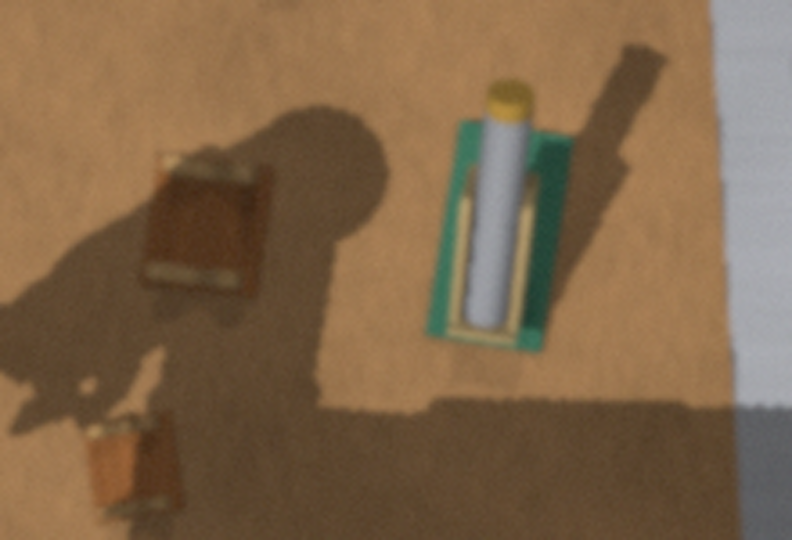

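View pics/t_b.png

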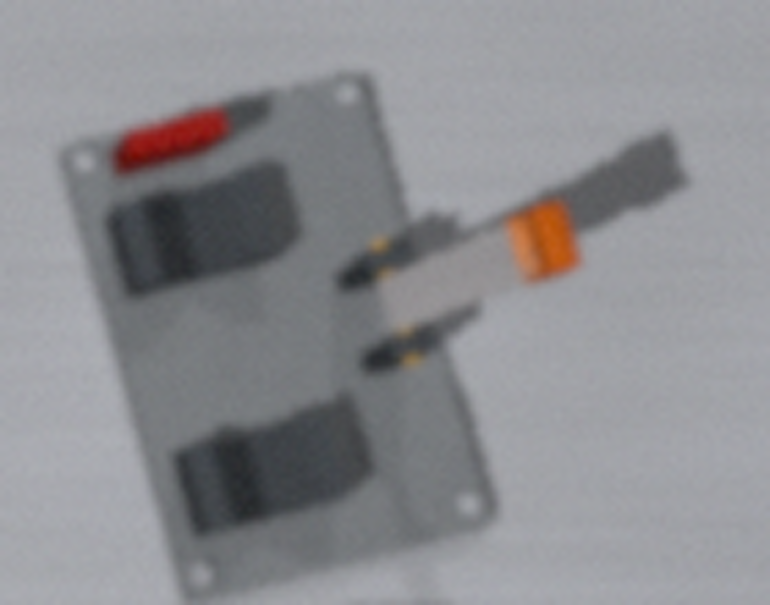

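View pics/s_a.png

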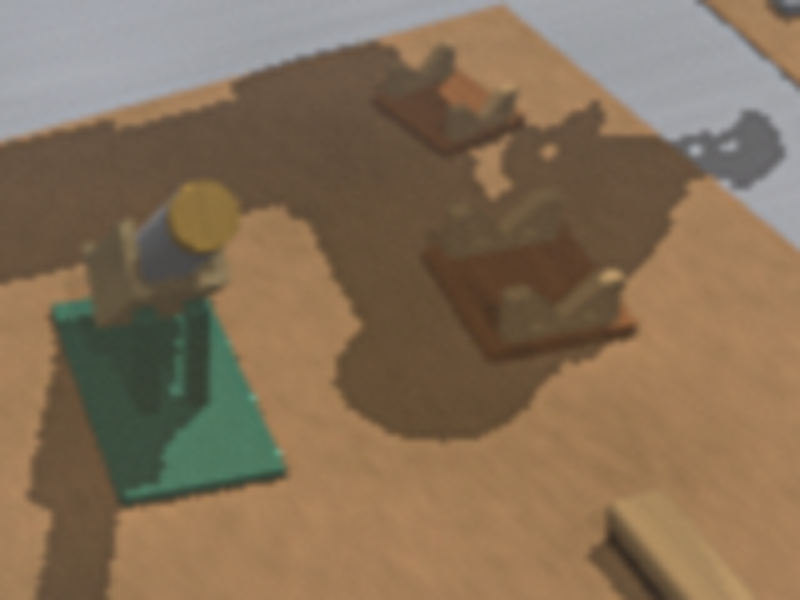

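View pics/s_b.png

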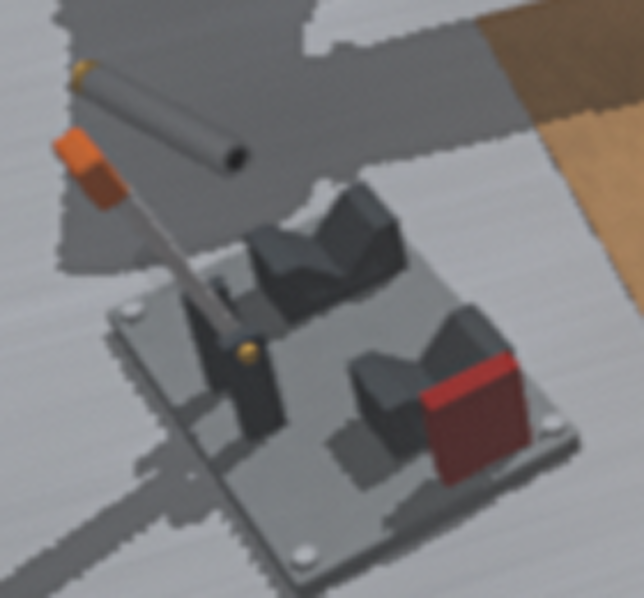

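```bash
python3 - <<'E'
from h import *
import pickle;t,s=pickle.load(open("c0.pkl","rb"))
T=lambda a,b:(130+(a+.5)/3.6-.5,170+(b+.5)/3.6-.5)
B=lambda a,b:(340+(a+.5)/5.5-.5,160+(b+.5)/5.5-.5)
SA=lambda a,b:(260+(a+.5)/5-.5,150+(b+.5)/5-.5)
SB=lambda a,b:(100+(a+.5)/4.6-.5,190+(b+.5)/4.6-.5)
p,e=tri([(t,*T(511,95)),(s,*SA(204,216))]);print("brass",p.round(4),e)
# foot corners z .01
c=[onz(t,*T(*q),.008)[:2] for q in[(462,121),(576,137),(542,352),(428,336)]];c=np.array(c);print("foot",c.round(4),c.mean(0).round(4),[np.linalg.norm(c[i]-c[i-3]).round(4) for i in range(4)])
for a,b in((3,0),(2,1)): d=c[b]-c[a];print("yaw",np.arctan2(d[1],d[0]))
# rest board
c=[onz(t,*T(*q),.01)[:2] for q in[(158,152),(275,163),(257,300),(140,285)]];c=np.array(c);print("rest",c.round(4),c.mean(0).round(4),[np.linalg.norm(c[i]-c[i-3]).round(4) for i in range(4)])
# fixture base screws
sc=[onz(t,*B(*q),.013)[:2] for q in[(85,160),(347,94),(469,503),(200,574)]];sc=np.array(sc);print("screws",sc.round(4),sc.mean(0))
for a,b in((3,0),(2,1)): d=sc[b]-sc[a];print("yaw",np.arctan2(d[1],d[0]),np.linalg.norm(d))
# V valley edges tops z .045
for q,z in[((160,193),.026),((255,500),.026),((117,168),.062),((226,112),.062)]: print(q,onz(t,*B(*q),z).round(4))
# strap tip
print(tri([(t,*B(541,240)),(s,*SB(88,170))]))
cc=camera("wrist");o,d=ray(cc,cc["cx"],cc["cy"]);P,r=pose();print("cam in tool",r.T@(o-P),r.T@d)
E
```

```text
brass [0.5507 0.0899 0.1584] [array([0.1, 0. ]), array([ 0.1, -0. ])]
foot [[0.56   0.1274]
 [0.5483 0.0495]
 [0.4022 0.0737]
 [0.4135 0.1503]] [0.481  0.1002] [np.float64(0.0787), np.float64(0.1481), np.float64(0.0775), np.float64(0.1482)]
yaw -0.1553724229278987
yaw -0.16359473829300492
rest [[0.5398 0.3342]
 [0.5316 0.2545]
 [0.4385 0.2654]
 [0.4492 0.3444]] [0.4898 0.2996] [np.float64(0.0801), np.float64(0.0938), np.float64(0.0797), np.float64(0.0912)]
screws [[ 0.5937 -0.1119]
 [ 0.623  -0.2304]
 [ 0.4387 -0.2772]
 [ 0.4085 -0.1576]] [ 0.51596203 -0.19425672]
yaw 0.2422528139077203 0.19079420153493792
yaw 0.2487708657436269 0.19008333912465533
(160, 193) [ 0.5761 -0.143   0.026 ]
(255, 500) [ 0.4398 -0.1805  0.026 ]
(117, 168) [ 0.5807 -0.1191  0.062 ]
(226, 112) [ 0.6049 -0.1669  0.062 ]
(array([ 0.52946413, -0.26935208,  0.17410636]), [array([0.5, 0. ]), array([0.6, 0. ])])
cam in tool [-0.15417881 -0.00061892 -0.07856428] [0.95181655 0.00103611 0.30666625]
```

{"fn": "arm_command", "kwargs": {"increments": [{"dp": [0,0,0],"spin": -0.1425},{"dp": [0,0,0],"spin": -0.1425},{"dp": [0,33.7,-22.7],"spin": 0},{"dp": [0,33.7,-22.7],"spin": 0},{"dp": [0,33.7,-22.7],"spin": 0},{"dp": [0,33.7,-22.7],"spin": 0},{"dp": [0,33.7,-22.7],"spin": 0},{"dp": [0,33.7,-22.7],"spin": 0}], "hand": 1}}

```text
clock: 1.1
ee_pos: [0.3935, 0.3861, 0.2191]
tcp_rot: [0.705, -0.057, -0.705, -0.057]
wrist_force: [1.0, -0.3, -0.3]
gripper_width: 1.001
```

{"fn": "arm_command", "kwargs": {"increments": [{"dp": [0,33.7,-22.7],"spin": 0},{"dp": [0,33.7,-22.7],"spin": 0},{"dp": [0,33.7,-22.7],"spin": 0},{"dp": [0,33.7,-22.7],"spin": 0},{"dp": [0,33.7,-22.7],"spin": 0},{"dp": [0,33.7,-22.7],"spin": 0},{"dp": [0,33.7,-22.7],"spin": 0},{"dp": [0,33.7,-22.7],"spin": 0}]}}

```text
clock: 1.9
ee_pos: [0.5297, 0.0908, 0.2192]
tcp_rot: [0.705, -0.057, -0.705, -0.057]
wrist_force: [0.5, 0.1, 0.9]
gripper_width: 0.999
```

```bash
python3 - <<'E'
from h import *
p,r=pose();print(p,r.round(3).tolist(),get_obs()["joint_pos"].round(3),get_obs()["clock"])
for n in("top","scene","wrist"):
  c=camera(n);cv2.imwrite(f"pics/{n}1.png",c["img"][:,:,::-1])
E
```

```text
[0.52966448 0.09084336 0.21918767] [[0.001, -0.16, -0.987], [0.0, -0.987, 0.16], [-1.0, -0.0, -0.0]] [ 0.535  0.132 -0.291 -0.    -1.147  0.875] 1.9
```

View pics/wrist1.png

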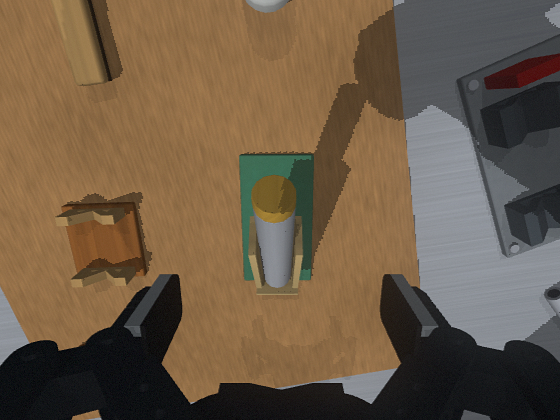

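View pics/top1.png

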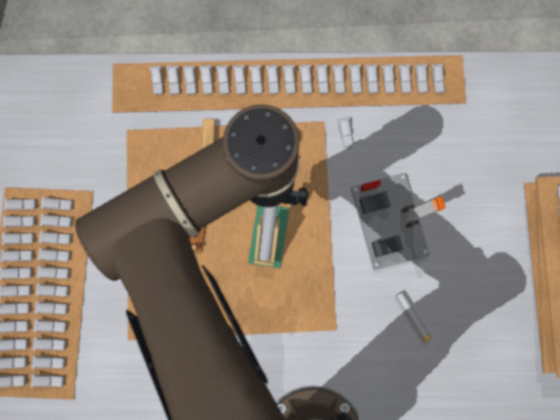

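```bash
python3 - <<'E'
from h import *
c=camera("wrist");import pickle;pickle.dump(c,open("w1.pkl","wb"))
crop(c,"w1a.png",220,130,340,320,3.1);crop(c,"w1b.png",40,180,170,310,4.5);crop(c,"w1c.png",440,20,560,320,2)
E
```

```text
(no output)
```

View pics/w1a.png

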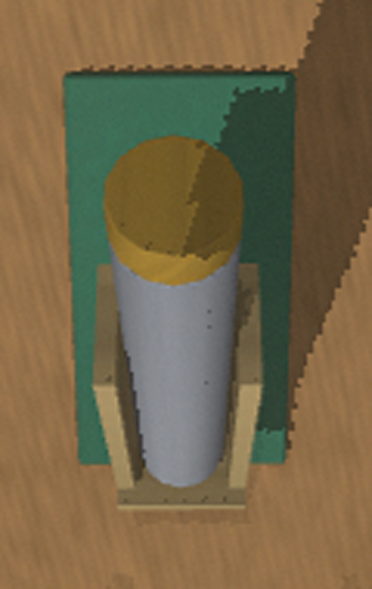

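View pics/w1b.png

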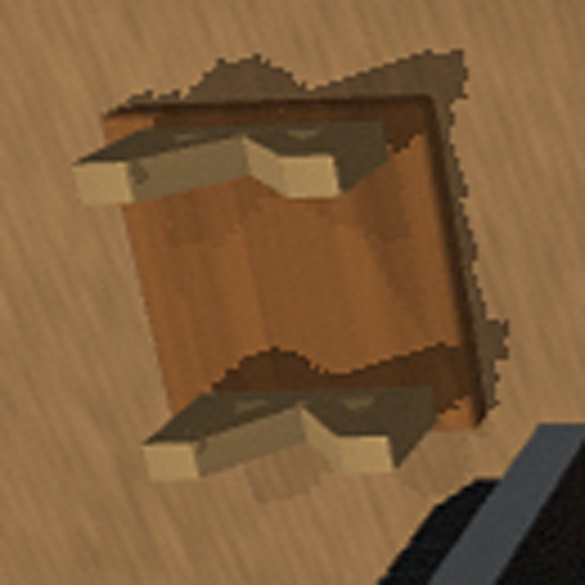

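View pics/w1c.png

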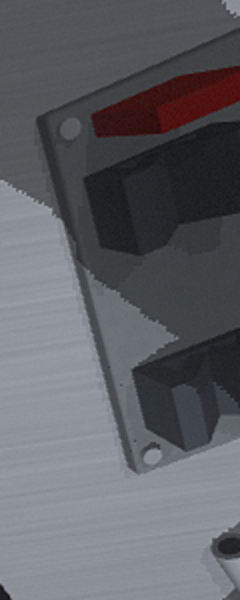

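```bash
python3 - <<'E'
from h import *
import pickle;c=pickle.load(open("w1.pkl","rb"))
A=lambda a,b:(220+(a+.5)/3.1-.5,130+(b+.5)/3.1-.5)
B=lambda a,b:(40+(a+.5)/4.5-.5,180+(b+.5)/4.5-.5)
C=lambda a,b:(440+(a+.5)/2-.5,20+(b+.5)/2-.5)
print("brass",onz(c,*A(174,197),.1576).round(4), "width",np.linalg.norm(onz(c,*A(104,196),.1576)-onz(c,*A(243,196),.1576)))
f4=[onz(c,*A(*q),.008)[:2] for q in[(66,76),(295,76),(285,463),(78,463)]];print("foot",np.round(f4,4).tolist(),np.mean(f4,0))
for a,b in((3,0),(2,1)): d=f4[b]-f4[a];print(np.arctan2(d[1],d[0]))
R4=[onz(c,*B(*q),.037)[:2] for q in[(75,165),(82,205),(145,447),(150,482),(333,155),(338,195),(390,435),(395,470)]]
R4=np.array(R4);print("rest",R4.round(4).tolist(),R4.mean(0))
l=R4[:4];rr=R4[4:]
print(np.linalg.norm(l[0]-l[3]),np.linalg.norm(rr[0]-rr[3]),np.linalg.norm(l.mean(0)-rr.mean(0)),[np.arctan2(*(q[0]-q[3])[::-1]) for q in(l,rr)])
b4=np.array([onz(c,*B(*q),.01)[:2] for q in[(103,115),(432,97),(480,428)]]);print("board",b4.round(4).tolist(),(b4[0]+b4[2])/2, np.linalg.norm(b4[0]-b4[1]),np.linalg.norm(b4[2]-b4[1]))
# rack walls
E
```

```text
brass [0.551  0.0904 0.1576] width 0.028936592270732437
foot [[0.5598, 0.1281], [0.5469, 0.0512], [0.4008, 0.0748], [0.4139, 0.1531]] [0.48034166 0.10181302]
-0.16924575795647262
-0.16043958206123515
rest [[0.5322, 0.3241], [0.5227, 0.326], [0.4605, 0.3335], [0.4511, 0.3356], [0.5249, 0.2653], [0.5154, 0.2671], [0.4538, 0.2739], [0.4444, 0.2755]] [0.48811996 0.3001297 ]
0.08197579382192656 0.08112000955075593 0.05978355319625911 [np.float64(-0.14077906785468933), np.float64(-0.12701211076496804)]
board [[0.5374, 0.3325], [0.5286, 0.2519], [0.4396, 0.2658]] [0.48847989 0.29914699] 0.08105674708236182 0.09008863906291487
```

{"fn": "arm_command", "kwargs": {"increments": [{"dp": [15,-2.7,0],"spin": 0},{"dp": [25,0,0],"spin": 0},{"dp": [25,0,0],"spin": 0},{"dp": [15,0,0],"spin": 0},{"dp": [11,0,0],"spin": 0},{"dp": [0,0,0],"spin": 0},{"dp": [0,0,0],"spin": 0}]}}

```text
clock: 2.8
ee_pos: [0.5299, 0.0957, 0.1285]
tcp_rot: [0.705, -0.056, -0.705, -0.056]
wrist_force: [0.7, 0.0, -0.4]
gripper_width: 1.001
```

{"fn": "arm_command", "kwargs": {"increments": [{"dp": [0,0,0],"spin": 0},{"dp": [0,0,0],"spin": 0},{"dp": [0,0,0],"spin": 0},{"dp": [0,0,0],"spin": 0},{"dp": [0,0,0],"spin": 0},{"dp": [0,0,0],"spin": 0}], "hand": -1, "force": 80}}

```text
clock: 3.4
ee_pos: [0.5302, 0.095, 0.1285]
tcp_rot: [0.705, -0.057, -0.704, -0.057]
wrist_force: [-0.5, -0.4, 5.1]
gripper_width: 0.301
```

```bash
python3 - <<'E'
from h import *
p,r=pose();print(p,get_obs()["gripper_width"],get_obs()["wrist_force"],get_obs()["ft_torque"])
for n in("scene","wrist"):
  c=camera(n);cv2.imwrite(f"pics/{n}2.png",c["img"][:,:,::-1])
  if n=="scene": crop(c,"s2a.png",220,100,380,270,4)
E
```

```text
[0.53018492 0.09504532 0.12854676] 0.3010439613100093 [-0.53617555 -0.37872299  5.11031559] [-0.32385095 -0.08580581 -0.01690769]
```

View pics/wrist2.png

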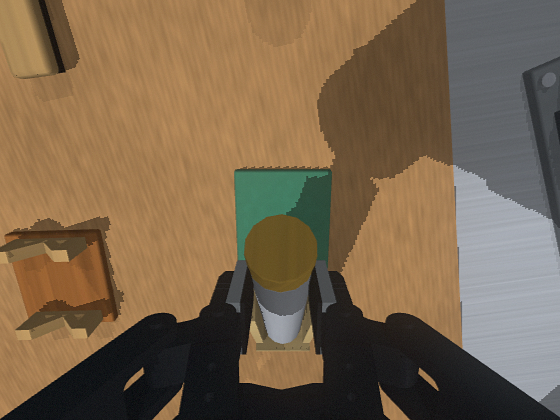

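View pics/s2a.png

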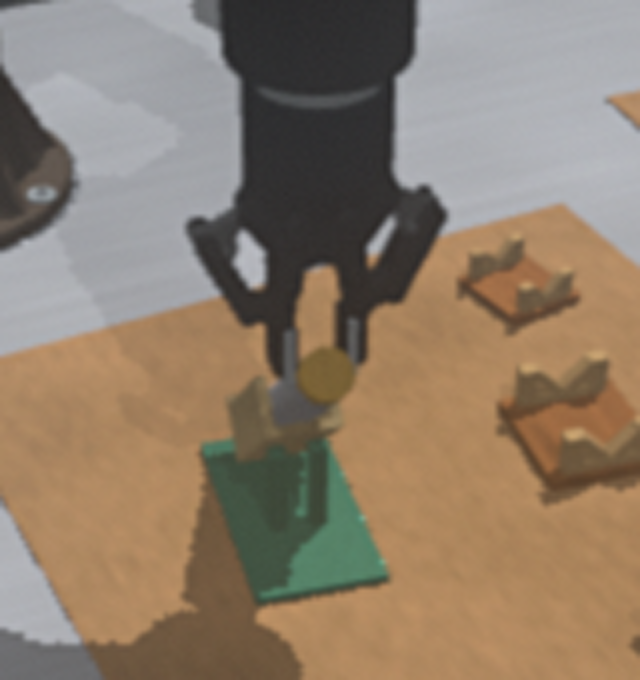

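{"fn": "arm_command", "kwargs": {"increments": [{"dp": [-5,0,0],"spin": 0},{"dp": [-15,0,0],"spin": 0},{"dp": [-25,0,0],"spin": 0},{"dp": [-25,0,0],"spin": 0},{"dp": [-25,0,0],"spin": 0},{"dp": [-15,0,0],"spin": 0},{"dp": [0,0,0],"spin": 0}]}}

```text
clock: 4.2
ee_pos: [0.5303, 0.0955, 0.2396]
tcp_rot: [0.706, -0.056, -0.704, -0.057]
wrist_force: [-0.1, -0.3, -3.5]
gripper_width: 0.302
```

```bash
python3 - <<'E'
from h import *
p,r=pose();print(p,get_obs()["gripper_width"],get_obs()["wrist_force"],get_obs()["ft_torque"])
for n in("scene","wrist"):
  c=camera(n);cv2.imwrite(f"pics/{n}3.png",c["img"][:,:,::-1])
  if n=="scene": crop(c,"s3a.png",220,50,380,220,4)
E
```

```text
[0.53025676 0.09548238 0.23963898] 0.30174854467167217 [-0.14934966 -0.34351138 -3.45863503] [ 0.01822356 -0.16693369  0.00184179]
```

View pics/wrist3.png

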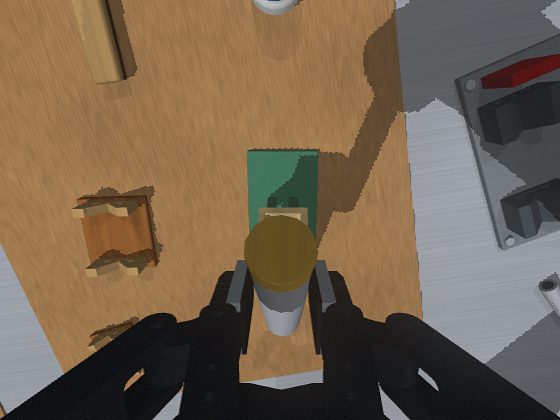

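View pics/s3a.png

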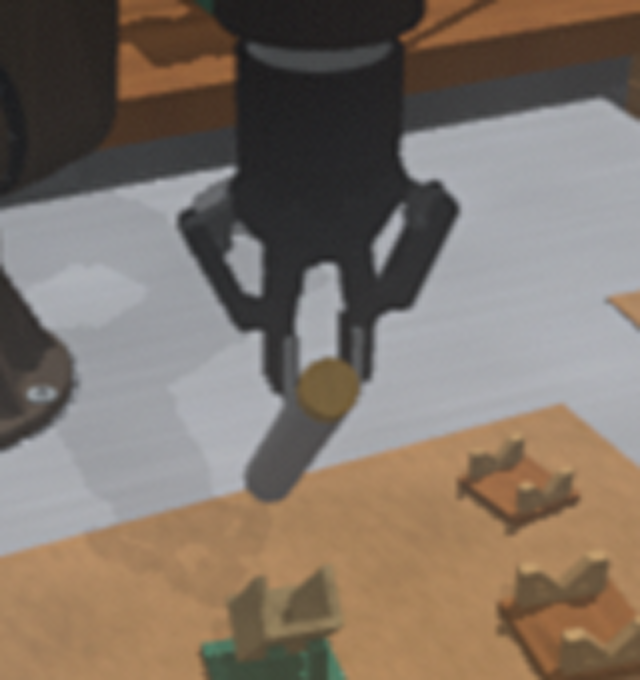

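{"fn": "arm_command", "kwargs": {"increments": [{"dp": [0,-10,0],"spin": -0.037},{"dp": [0,-25,4],"spin": 0},{"dp": [0,-36,5],"spin": 0},{"dp": [0,-36,5],"spin": 0},{"dp": [0,-36,5],"spin": 0},{"dp": [0,-30,5],"spin": 0},{"dp": [0,-24.3,3.3],"spin": 0},{"dp": [0,0,0],"spin": 0}]}}

```text
clock: 5.1
ee_pos: [0.5268, 0.297, 0.2361]
tcp_rot: [-0.705, 0.043, 0.706, 0.042]
wrist_force: [-1.0, -0.1, -2.4]
gripper_width: 0.298
```

```bash
python3 - <<'E'
from h import *
p,r=pose();print(p,r.round(4).tolist(),get_obs()["wrist_force"],get_obs()["ft_torque"])
c=camera("wrist");cv2.imwrite(f"pics/wrist4.png",c["img"][:,:,::-1])
import pickle;pickle.dump(c,open("w4.pkl","wb"))
E
```

```text
[0.52682345 0.29704022 0.23614553] [[-0.0016, -0.1204, -0.9927], [-0.0012, -0.9927, 0.1204], [-1.0, 0.0014, 0.0014]] [-0.95264759 -0.06167079 -2.37659883] [-0.10050427 -0.08993884 -0.01017606]
```

View pics/wrist4.png

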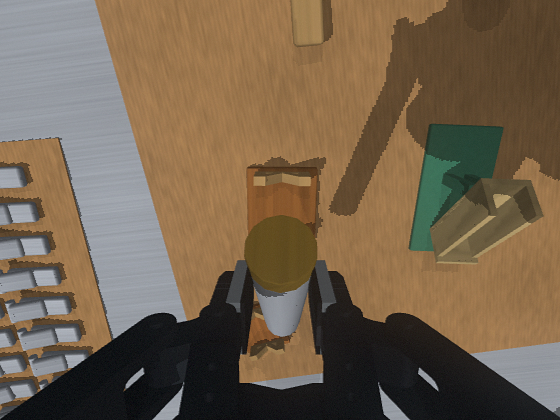

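```bash
python3 - <<'E'
from h import *
import pickle;c=pickle.load(open("w4.pkl","rb"))
crop(c,"w4a.png",235,155,335,255,6)
p,r=pose();print(p)
E
```

```text
[0.52674775 0.29554013 0.23636056]
```

View pics/w4a.png

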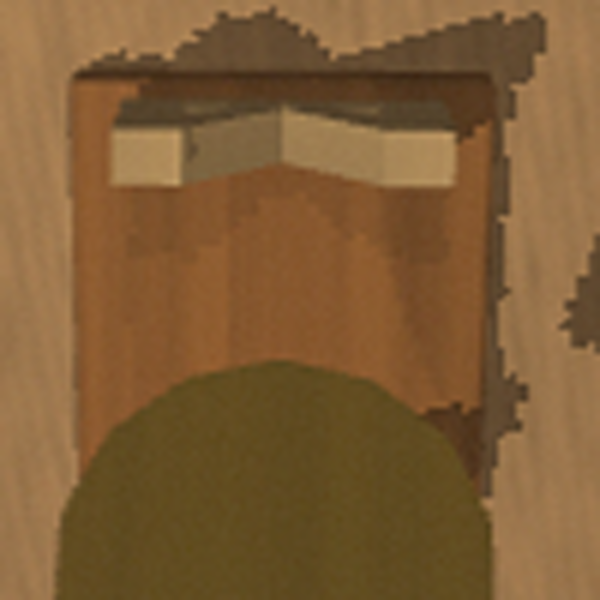

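```bash
python3 - <<'E'
from h import *
import pickle;c=pickle.load(open("w4.pkl","rb"))
A=lambda a,b:(235+(a+.5)/6-.5,155+(b+.5)/6-.5)
P=np.array([onz(c,*A(*q),.037)[:2] for q in[(110,127),(456,128),(110,186),(457,186)]]);print(P.round(4).tolist(),P.mean(0))
for i,j in((0,1),(2,3)): d=P[i]-P[j];print(np.linalg.norm(d),np.arctan2(-d[0],d[1]))
p,r=pose();d=-r[:,2];n=-r[:,1]
ctr=P.mean(0)-.036*d[:2];print("ctr",ctr,"tcp rel",(p[:2]-ctr)@d[:2],(p[:2]-ctr)@n[:2],p,np.arctan2(d[1],d[0]))
E
```

```text
[[0.5328, 0.3255], [0.5254, 0.2659], [0.5224, 0.327], [0.515, 0.2667]] [0.52390635 0.29627316]
0.06011704962686879 -0.12442048401686355
0.060829859776954834 -0.12153966034336372
ctr [0.48817086 0.30062874] tcp rel 0.03890911777244929 -0.0003839800232572207 [0.52674775 0.29554013 0.23636056] -0.12128566335827198
```

{"fn": "arm_command", "kwargs": {"increments": [{"dp": [15,0,0],"spin": 0},{"dp": [25,0,0],"spin": 0},{"dp": [30,0,0],"spin": 0},{"dp": [25,0,0],"spin": 0},{"dp": [13,0,0],"spin": 0},{"dp": [5,0,0],"spin": 0},{"dp": [0,0,0],"spin": 0}]}}

```text
clock: 5.85
ee_pos: [0.5274, 0.2939, 0.1249]
tcp_rot: [-0.706, 0.044, 0.706, 0.044]
wrist_force: [-0.6, 0.2, -1.9]
gripper_width: 0.295
```

```bash
python3 - <<'E'
from h import *
p,r=pose();print(p,r.round(4).tolist(),get_obs()["wrist_force"],get_obs()["ft_torque"])
c=camera("scene");crop(c,"s5.png",300,80,440,230,4.5)
E
```

```text
[0.5274427  0.29386345 0.12487492] [[-0.0003, -0.1237, -0.9923], [-0.0005, -0.9923, 0.1237], [-1.0, 0.0006, 0.0002]] [-0.6155472   0.22377109 -1.85166573] [ 0.02394056 -0.02945225  0.01020686]
```

View pics/s5.png

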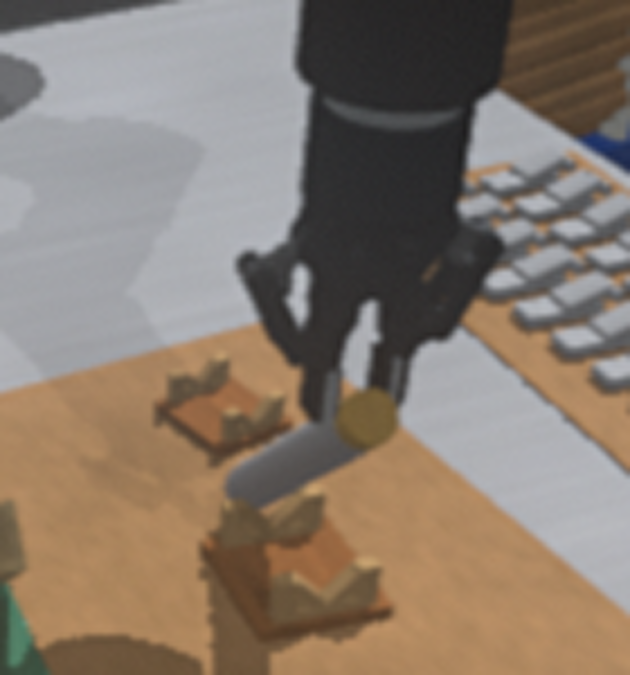

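{"fn": "arm_command", "kwargs": {"increments": [{"dp": [3,-1.5,0],"spin": 0},{"dp": [3.2,0,0],"spin": 0},{"dp": [3.2,0,-0.9],"spin": 0},{"dp": [3.2,0,-0.9],"spin": 0},{"dp": [3.2,0,-0.9],"spin": 0},{"dp": [3.2,0,-0.9],"spin": 0},{"dp": [3.2,0,-0.9],"spin": 0},{"dp": [3.2,0,-0.9],"spin": 0}], "force": 30}}

```text
clock: 6.7
ee_pos: [0.5332, 0.2953, 0.0997]
tcp_rot: [0.706, -0.043, -0.706, -0.044]
wrist_force: [-0.1, 0.9, 3.5]
gripper_width: 0.299
```

```bash
python3 - <<'E'
from h import *
p,r=pose();print(p,r.round(4).tolist(),get_obs()["wrist_force"],get_obs()["ft_torque"])
c=camera("scene");crop(c,"s6.png",300,80,440,230,4.5)
c=camera("wrist");cv2.imwrite(f"pics/wrist6.png",c["img"][:,:,::-1])
E
```

```text
[0.53321541 0.29528333 0.09966661] [[0.0007, -0.1233, -0.9924], [0.0004, -0.9924, 0.1233], [-1.0, -0.0005, -0.0006]] [-0.09608192  0.87449596  3.51544672] [-0.47333223  0.43753301  0.1764644 ]
```

View pics/s6.png

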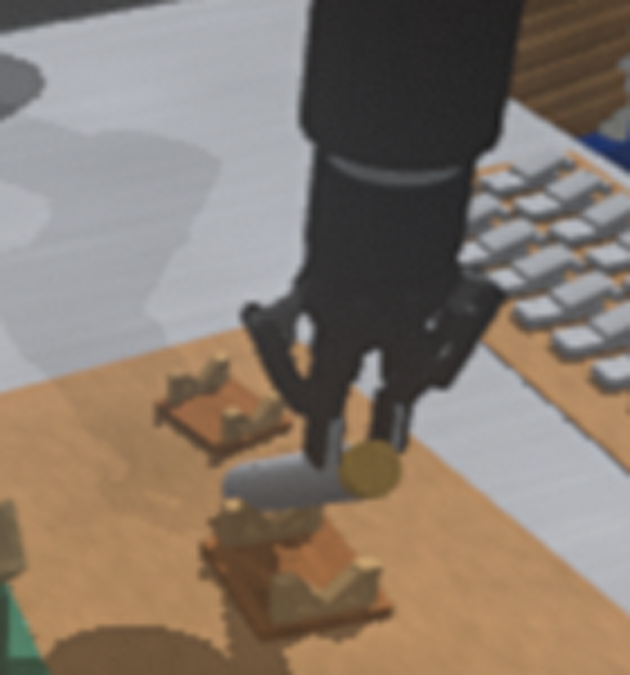

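View pics/wrist6.png

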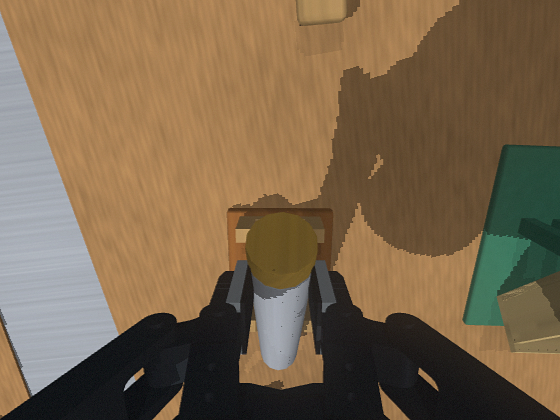

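{"fn": "arm_command", "kwargs": {"increments": [{"dp": [5.2,0,-1.25],"spin": 0},{"dp": [5.2,0,-1.25],"spin": 0},{"dp": [5.2,0,-1.25],"spin": 0},{"dp": [5.2,0,-1.25],"spin": 0},{"dp": [5.5,0,-1.25],"spin": 0},{"dp": [5.5,0,-1.25],"spin": 0},{"dp": [5.5,0,-1.25],"spin": 0},{"dp": [5.5,0,-1.25],"spin": 0}]}}

```text
clock: 7.6
ee_pos: [0.5428, 0.2932, 0.0563]
tcp_rot: [-0.706, 0.044, 0.706, 0.043]
wrist_force: [2.1, -7.1, 4.7]
gripper_width: 0.3
```

```bash
python3 - <<'E'
from h import *
p,r=pose();print(p,get_obs()["wrist_force"],get_obs()["ft_torque"])
q=p[:2]-[.4882,.3006];d=-r[:2,2];n=-r[:2,1];print(q@d,q@n)
c=camera("scene");crop(c,"s7.png",300,80,440,230,4.5)
c=camera("wrist");cv2.imwrite(f"pics/wrist7.png",c["img"][:,:,::-1])
E
```

```text
[0.54284394 0.29324227 0.056269  ] [ 2.13221914 -7.08614508  4.68596067] [-2.61438469 -0.19144112  0.56275925]
0.05513393571686538 -0.00058778563554836
```

View pics/s7.png

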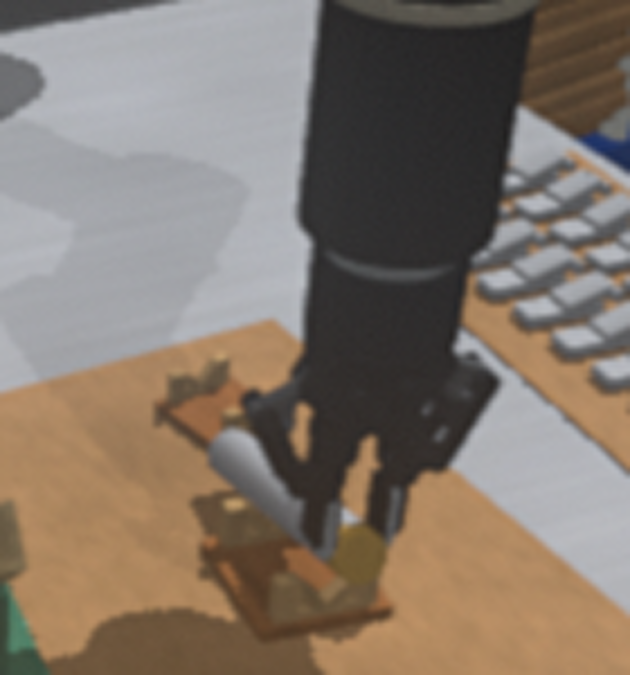

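View pics/wrist7.png

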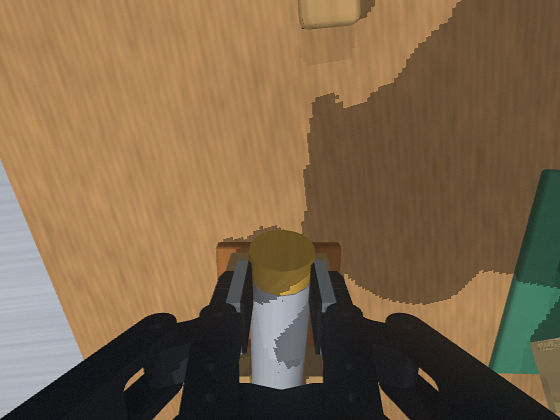

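```bash
python3 - <<'E'
from h import *
c=camera("wrist");s=camera("scene");p,r=pose();crop(c,"w7a.png",200,220,360,400,4)
d=np.array([-r[0,2],-r[1,2],0]);n=-r[:,1]
g=p+[0,0,.008]
V=lambda im,pts:[cv2.circle(im,tuple(int(round(x*5)) for x in q),3,col,-1) for q,col in pts]
for nm,cc,(u0,v0,u1,v1) in(("s7o.png",s,(300,130,440,250)),):
  im=cv2.resize(cc["img"][:,:,::-1],None,fx=5,fy=5)
  for ph,col in((0,(0,0,255)),(-.25,(0,255,0)),(.25,(255,0,0))):
    a=np.array([0,0,1])*np.sin(ph)+d*np.cos(ph)
    for sgn in(-15,15):
      ln=proj(cc,[g+a*(-.150)+0*n,g+a*.030])
    cv2.line(im,tuple(np.int32(ln[0]*5)),tuple(np.int32(ln[1]*5)),col,1)
  cv2.imwrite("pics/"+nm,im[v0*5:v1*5,u0*5:u1*5])
for ph in(-.4,-.2,0,.2,.4):
    a=np.array([0,0,1])*np.sin(ph)+d*np.cos(ph);up=np.cross(a,n)*np.sign(np.cross(a,n)[2]);print(ph,proj(c,[g+a*.030,g+a*.03+up*.015,g+a*.03-up*.015,g+a*.016+up*.015]).round(0).tolist())
print(get_obs()["wrist_force"])
E
```

```text
-0.4 [[281.0, 212.0], [282.0, 209.0], [281.0, 214.0], [282.0, 241.0]]
-0.2 [[281.0, 212.0], [282.0, 216.0], [281.0, 208.0], [282.0, 249.0]]
0 [[282.0, 215.0], [282.0, 227.0], [281.0, 205.0], [282.0, 258.0]]
0.2 [[282.0, 220.0], [282.0, 240.0], [282.0, 204.0], [282.0, 268.0]]
0.4 [[282.0, 229.0], [282.0, 256.0], [282.0, 206.0], [282.0, 279.0]]
[-2.28127309 -5.15703778  3.03440548]
```

View pics/s7o.png

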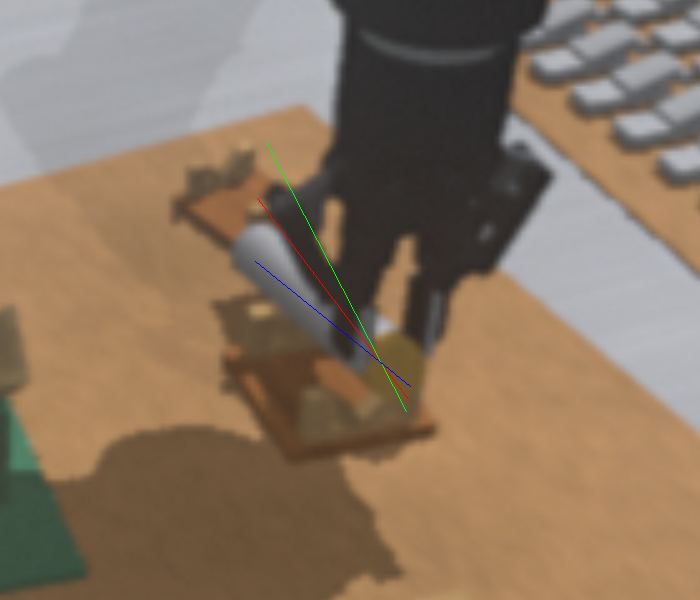

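View pics/w7a.png

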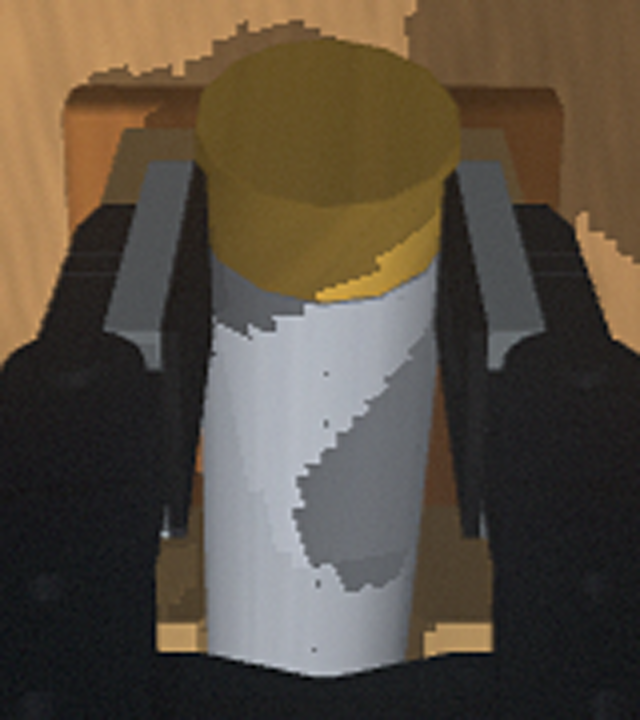

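```bash
python3 - <<'E'
from h import *
from scipy.optimize import least_squares
c=camera("wrist");s=camera("scene");p,r=pose()
d=np.array([-r[0,2],-r[1,2],0]);d/=np.linalg.norm(d);n=np.array([-d[1],d[0],0]);g=p+[0,0,.008];Z=np.array([0,0,1.])
b,e=tri([(c,282,250.5),(s,379.6,204.4)]);print("brass rel grip",(b-g)@d,(b-g)@n,(b-g)[2],e)
def pts(x):
    a=d*np.cos(x[2])+Z*np.sin(x[2]);u=-d*np.sin(x[2])+Z*np.cos(x[2]);B=g+d*x[0]+Z*x[1]+n*x[3]
    return a,u,B
def res(x):
    a,u,B=pts(x)
    w=proj(c,[B+u*.015,B-u*.015,B-a*.014+u*.015]);q=proj(s,[B,B-a*.180])
    return np.r_[w[:,1]-[271,230,295],w[0,0]-282,(q-[[379.6,204.4],[351.6,178]]).ravel()*.7]
o=least_squares(res,[.02,0,.2,0]);print(o.x,o.fun.round(1))
a,u,B=pts(o.x);C=B-.09*a;q=C-[.4882,.3006,.04];print("centre in rest",q@d,q@n,q[2],"grip s",90-1000*(o.x[0]*np.cos(o.x[2])+o.x[1]*np.sin(o.x[2])))
E
```

```text
brass rel grip 0.015315670767306106 0.0001444446823977701 0.005772872916229882 [array([-0.6, -0.7]), array([-0.2, -0.1])]
[1.55434229e-02 4.77513052e-03 2.16171553e-01 4.17541994e-05] [-0.5 -0.2  0.7 -0.2 -0.1  0.2 -1.8  0.2]
centre in rest -0.01849244661541817 -0.0016423294956944582 0.009301766233825962 grip s 73.79411157036765
```

{"fn": "arm_command", "kwargs": {"increments": [{"dp": [3.5,0,-0.8],"spin": 0},{"dp": [4.2,0,-0.8],"spin": 0},{"dp": [4.2,0,-0.8],"spin": 0},{"dp": [4.2,0,-0.6],"spin": 0},{"dp": [4.2,0,0],"spin": 0},{"dp": [3,0,0],"spin": 0},{"dp": [1.5,0,0],"spin": 0},{"dp": [0,0,0],"spin": 0}]}}

```text
clock: 8.7
ee_pos: [0.5467, 0.2946, 0.0323]
tcp_rot: [0.706, -0.043, -0.705, -0.044]
wrist_force: [2.5, 3.7, 3.8]
gripper_width: 0.297
```

```bash
cat >> h.py <<'E'
def lookbar(tag):
    p,r=pose();c=camera("wrist");s=camera("scene");crop(c,f"w{tag}.png",200,200,360,400,4);crop(s,f"s{tag}.png",300,130,440,250,5)
    d=-r[:2,2];n=-r[:2,1];q=p[:2]-[.4882,.3006];print(p.round(4),"rel rest",(q@d).round(4),(q@n).round(4),get_obs()["wrist_force"].round(1),get_obs()["clock"])
E
python3 - <<'E'
from h import *
lookbar("8")
E
```

```text
[0.5467 0.2946 0.0323] rel rest 0.0588 0.0013 [2.3 3.9 3.7] 8.8
```

View pics/s8.png

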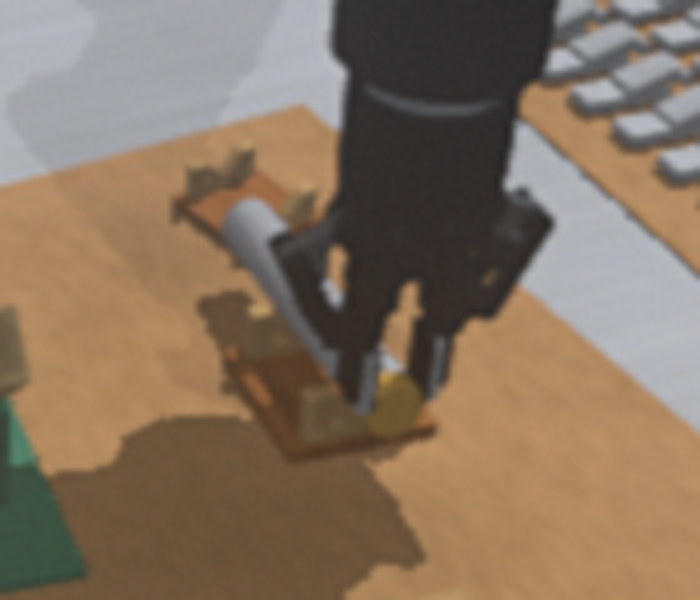

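View pics/w8.png

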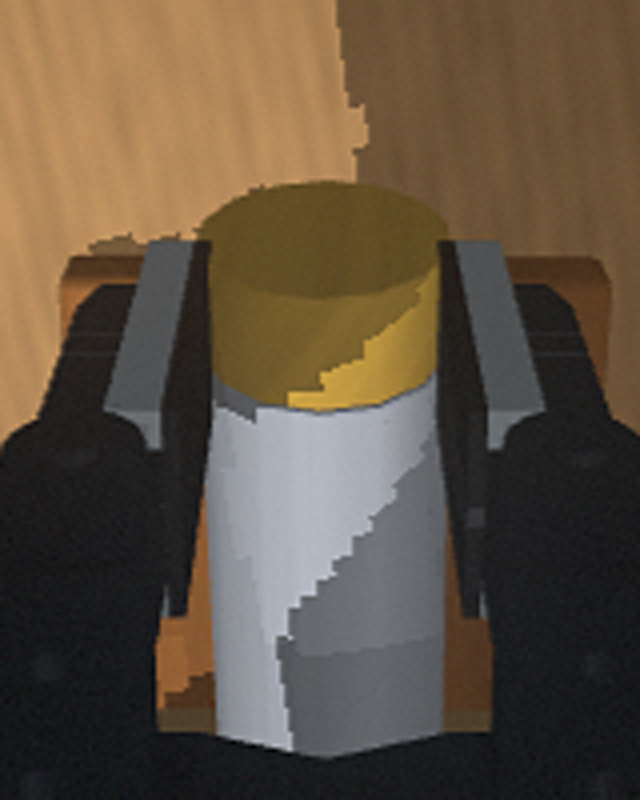

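```bash
cat >> h.py <<'E'
from scipy.optimize import least_squares
def fitbar(w3,brass,tail):
    c=camera("wrist");s=camera("scene");p,r=pose()
    d=np.array([-r[0,2],-r[1,2],0]);d/=np.linalg.norm(d);n=np.array([-d[1],d[0],0]);g=p+[0,0,.008];Z=np.array([0,0,1.])
    def pts(x):
        return d*np.cos(x[2])+Z*np.sin(x[2]),-d*np.sin(x[2])+Z*np.cos(x[2]),g+d*x[0]+Z*x[1]+n*x[3]
    def res(x):
        a,u,B=pts(x);w=proj(c,[B+u*.015,B-u*.015,B-a*.014+u*.015]);q=proj(s,[B,B-a*.180])
        return np.r_[w[:,1]-w3,w[0,0]-282,(q-[brass,tail]).ravel()*.7]
    o=least_squares(res,[.02,0,.1,0]);a,u,B=pts(o.x);C=B-.09*a;q=C-[.4882,.3006,.04]
    print(o.x.round(4),o.fun.round(1),"centre in rest",q@d,q@n,q[2],"axis z at grip",(B-a*(o.x[0]/np.cos(o.x[2])))[2])
E
python3 - <<'E'
from h import *
fitbar([274,245,303],[300+396/5,130+405/5],[300+243/5,130+224/5])
E
```

```text
[ 0.0091  0.0018  0.0172 -0.0001] [ 0.3 -0.4  0.1  0.  -0.2  1.3  0.6 -0.5] centre in rest -0.02219629519988591 0.0011354845230116665 0.0008000893577377113 axis z at grip 0.04219021943657076
```

{"fn": "arm_command", "kwargs": {"increments": [{"dp": [0.5,0.8,0],"spin": 0},{"dp": [0,0,0],"spin": 0},{"dp": [0,0,0],"spin": 0},{"dp": [0,0,-3.5],"spin": 0},{"dp": [0,0,-3.5],"spin": 0},{"dp": [0,0,-3.5],"spin": 0},{"dp": [0,0,-3.5],"spin": 0},{"dp": [0,0,0],"spin": 0}], "force": 80}}

```text
clock: 9.7
ee_pos: [0.5588, 0.2894, 0.0307]
tcp_rot: [-0.705, 0.045, 0.706, 0.043]
wrist_force: [-2.1, -3.8, 1.1]
gripper_width: 0.289
```

```bash
python3 - <<'E'
from h import *
lookbar("9")
E
```

```text
[0.5588 0.2894 0.0307] rel rest 0.0715 -0.0024 [-2.4 -4.9  1.3] 9.8
```

View pics/s9.png

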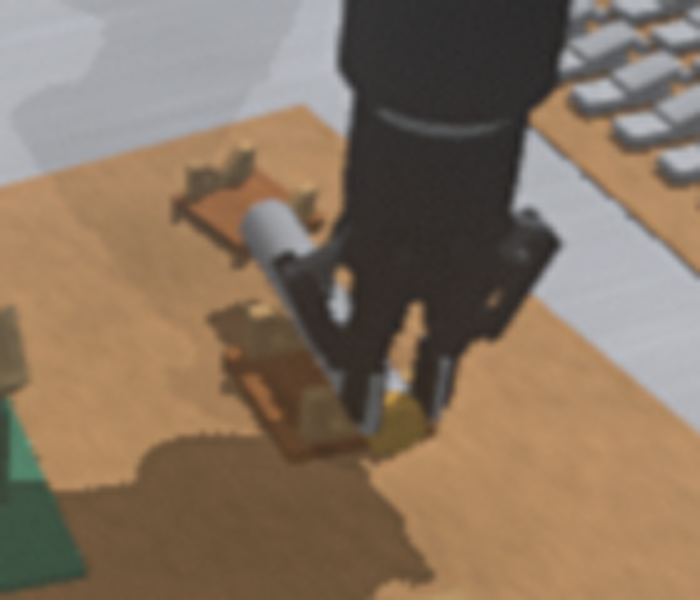

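View pics/w9.png

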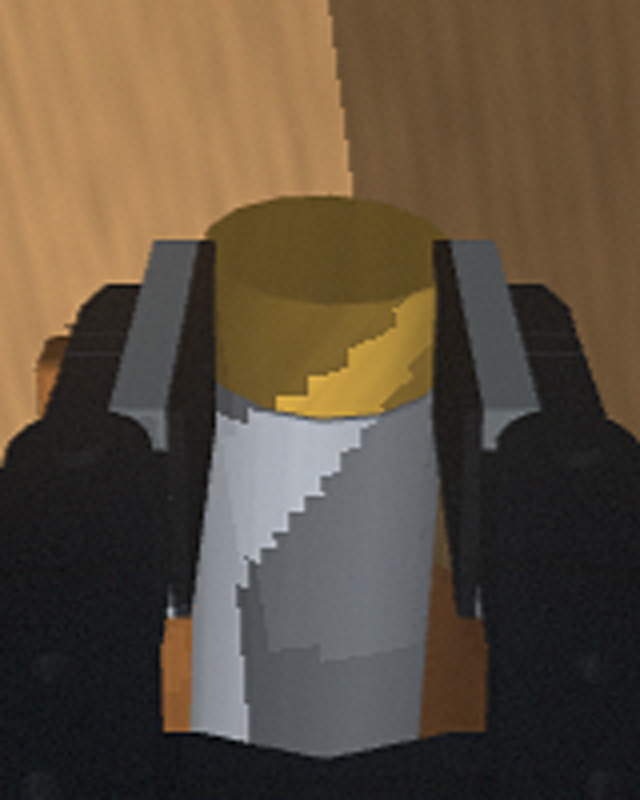

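{"fn": "arm_command", "kwargs": {"increments": [{"dp": [0,-2,0],"spin": 0},{"dp": [0,0,-3.5],"spin": 0},{"dp": [0,0,-3.5],"spin": 0},{"dp": [0,0,0],"spin": 0},{"dp": [0,0,0],"spin": 0}]}}

```text
clock: 10.3
ee_pos: [0.5681, 0.2931, 0.032]
tcp_rot: [0.707, -0.043, -0.705, -0.045]
wrist_force: [2.4, 4.3, -0.5]
gripper_width: 0.281
```

```bash
python3 - <<'E'
from h import *
lookbar("10")
E
```

```text
[0.5681 0.2931 0.032 ] rel rest 0.0802 0.0025 [ 2.4  3.5 -0.4] 10.4
```

View pics/s10.png

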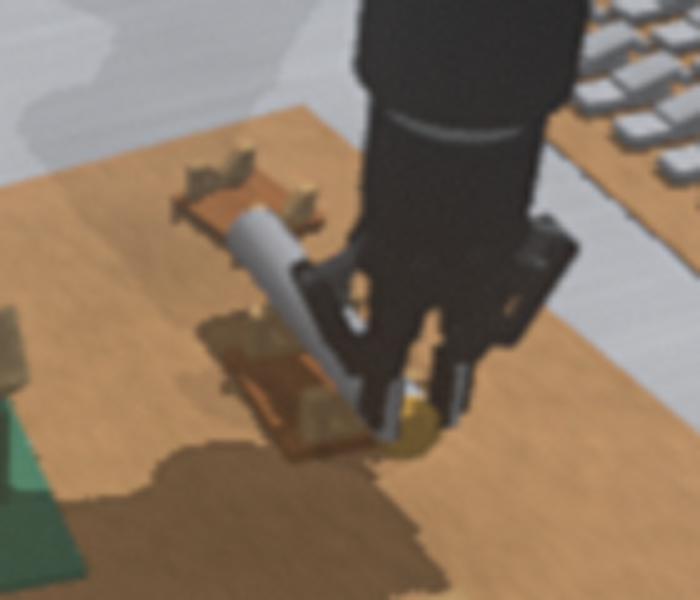

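View pics/w10.png

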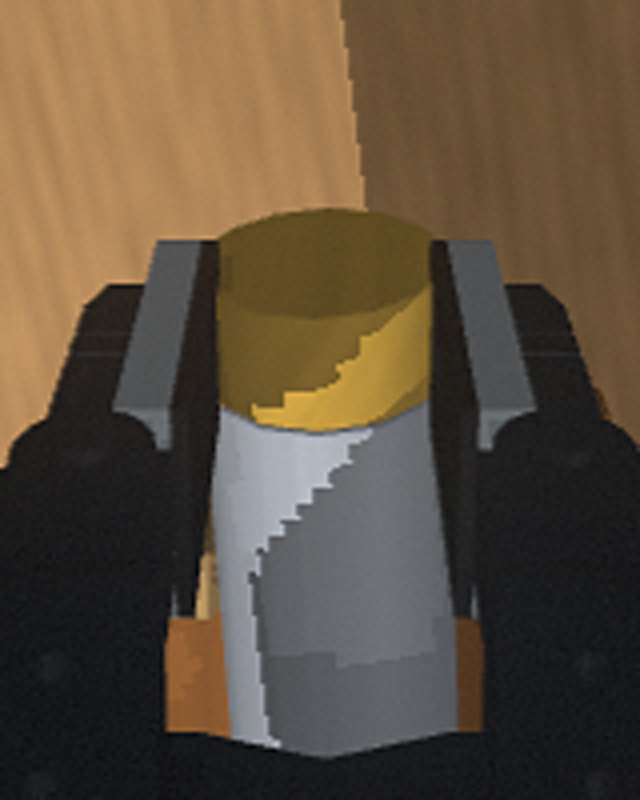

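{"fn": "arm_command", "kwargs": {"increments": [{"dp": [0,0,0],"spin": 0},{"dp": [0,0,0],"spin": 0},{"dp": [0,0,0],"spin": 0},{"dp": [0,0,0],"spin": 0}], "force": 20}}

```text
clock: 10.8
ee_pos: [0.5671, 0.2925, 0.0317]
tcp_rot: [0.706, -0.043, -0.705, -0.044]
wrist_force: [2.4, 4.0, -0.2]
gripper_width: 0.28
```

```bash
python3 - <<'E'
from h import *
lookbar("11");p,r=pose();print(r.round(4).tolist())
E
```

```text
[0.5671 0.2925 0.0317] rel rest 0.0793 0.0017 [2.7 4.1 0.2] 10.9
[[0.001, -0.1234, -0.9924], [0.0009, -0.9924, 0.1234], [-1.0, -0.001, -0.0009]]
```

View pics/w11.png

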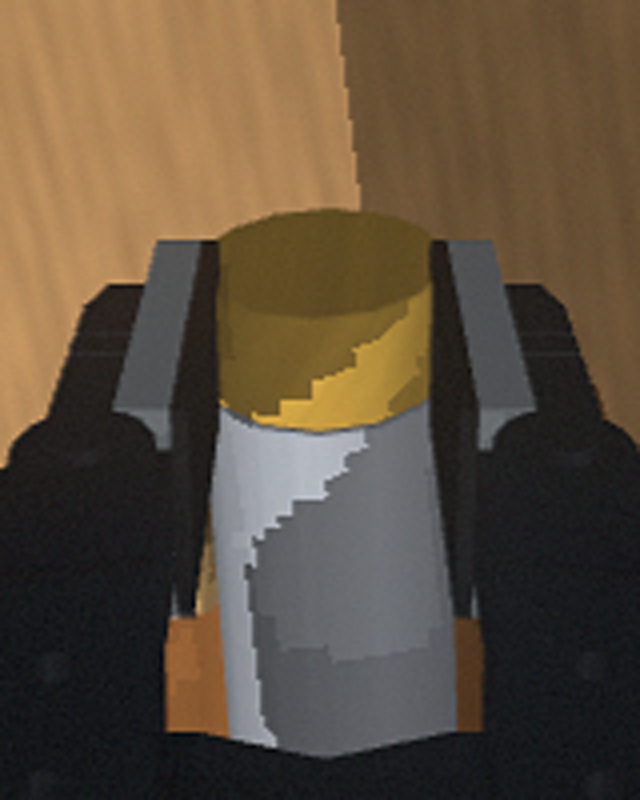

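{"fn": "arm_command", "kwargs": {"increments": [{"dp": [0,1.5,0],"spin": 0},{"dp": [0,0,0],"spin": 0},{"dp": [0,0,0],"spin": 0}]}}

```text
clock: 11.2
ee_pos: [0.567, 0.2913, 0.0318]
tcp_rot: [0.706, -0.043, -0.705, -0.044]
wrist_force: [2.0, 5.5, 1.0]
gripper_width: 0.277
```

{"fn": "arm_command", "kwargs": {"increments": [{"dp": [0,0,0],"spin": 0},{"dp": [0,0,0],"spin": 0},{"dp": [0,0,0],"spin": 0},{"dp": [0,0,0],"spin": 0},{"dp": [0,0,0],"spin": 0}], "hand": 1}}

```text
clock: 11.7
ee_pos: [0.5663, 0.2902, 0.0313]
tcp_rot: [-0.706, 0.044, 0.706, 0.044]
wrist_force: [0.1, 0.5, 0.5]
gripper_width: 1.0
```

{"fn": "arm_command", "kwargs": {"increments": [{"dp": [-15,0,0],"spin": 0},{"dp": [-30,0,0],"spin": 0},{"dp": [-40,0,0],"spin": 0},{"dp": [-35,0,15],"spin": 0},{"dp": [0,0,25],"spin": 0},{"dp": [0,0,20],"spin": 0},{"dp": [0,0,0],"spin": 0}]}}

```text
clock: 12.4
ee_pos: [0.5051, 0.2979, 0.1521]
tcp_rot: [-0.706, 0.043, 0.706, 0.044]
wrist_force: [0.5, 0.2, 1.1]
gripper_width: 1.002
```

```bash
python3 - <<'E'
from h import *
lookbar("12");p,r=pose();print(r.round(4).tolist())
c=camera("wrist");cv2.imwrite("pics/wrist12.png",c["img"][:,:,::-1])
c=camera("top");crop(c,"t12.png",130,180,240,290,5)
E
```

```text
[0.5051 0.2979 0.1521] rel rest 0.0171 -0.0006 [ 0.4 -0.1  0.8] 12.5
[[0.0004, -0.1226, -0.9925], [0.0003, -0.9925, 0.1226], [-1.0, -0.0003, -0.0004]]
```

View pics/wrist12.png

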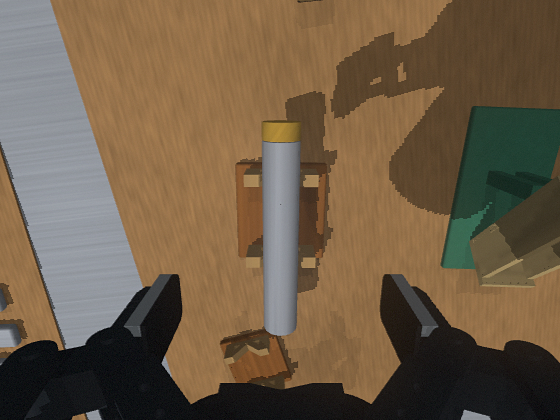

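View pics/s12.png

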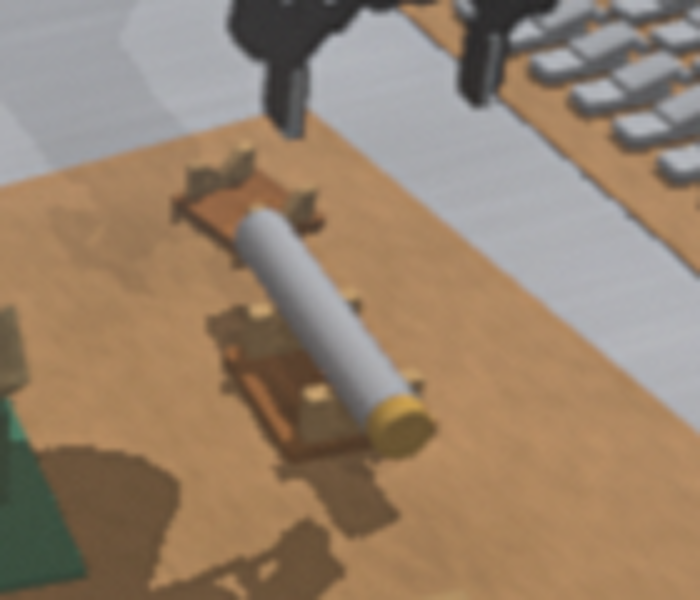

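```bash
python3 - <<'E'
from h import *
c=camera("wrist");crop(c,"w12b.png",225,105,335,345,2.5);import pickle;pickle.dump(c,open("w12.pkl","wb"));print(pose()[0])
E
```

```text
[0.50750892 0.29784086 0.15115699]
```

View pics/w12b.png

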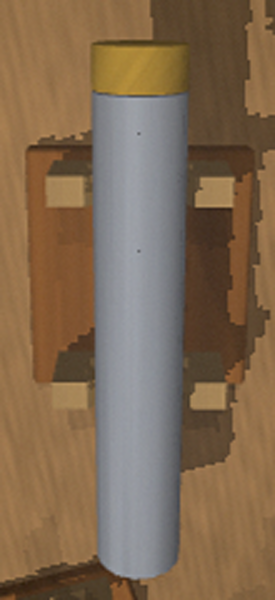

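```bash
python3 - <<'E'
from h import *
import pickle;c=pickle.load(open("w12.pkl","rb"))
A=lambda a,b:(225+(a+.5)/2.5-.5,105+(b+.5)/2.5-.5)
b=onz(c,*A(139.5,45),.055);t=onz(c,*A(139.5,577),.055);print(b,t,np.linalg.norm(b-t),(b+t)/2,np.arctan2(*(b-t)[1::-1]))
for q in((92,300),(186,300)):pass
L=[onz(c,*A(x,y),.04) for x,y in((92,90),(187,90),(100,560),(179,560))];print((L[0]+L[1])/2,(L[2]+L[3])/2,np.linalg.norm(L[0]-L[1]))
m=(L[0]+L[1])/2-(L[2]+L[3])/2;print(np.arctan2(m[1],m[0]))
q=((b+t)/2)[:2]-[.4882,.3006];d=np.array([.9923,-.1237]);n=np.array([.1237,.9923]);print("centre in rest",q@d,q@n)
P=np.array([onz(c,*A(*k),.037)[:2] for k in((46,176),(236,177),(46,207),(236,207))]);Q=np.array([onz(c,*A(*k),.037)[:2] for k in((52,381),(232,381),(52,409),(232,409))]);print("rest",(P.mean(0)+Q.mean(0))/2,np.linalg.norm(P.mean(0)-Q.mean(0)))
E
```

```text
[0.5699958  0.29062008 0.055     ] [0.39281974 0.3127601  0.055     ] 0.17855401418538494 [0.48140777 0.30169009 0.055     ] -0.1243161883765406
[0.55588929 0.29237649 0.04      ] [0.38857767 0.31328385 0.04      ] 0.02885376040640254
-0.12431622171687037
centre in rest -0.006874777487313731 0.00024149596248338747
rest [0.48823928 0.30015116] 0.07151489411844981
```

{"fn": "arm_command", "kwargs": {"increments": [{"dp": [0,0,13],"spin": 0},{"dp": [0,0,13],"spin": 0},{"dp": [15,0,0],"spin": 0},{"dp": [15,0,0],"spin": 0},{"dp": [0,0,0],"spin": 0},{"dp": [0,0,0],"spin": 0},{"dp": [0,0,0],"spin": 0}]}}

```text
clock: 13.35
ee_pos: [0.4814, 0.3015, 0.1222]
tcp_rot: [0.706, -0.043, -0.705, -0.044]
wrist_force: [-0.6, 0.1, 0.1]
gripper_width: 1.005
```

{"fn": "arm_command", "kwargs": {"increments": [{"dp": [15,0,0],"spin": 0},{"dp": [25,0,0],"spin": 0},{"dp": [25,0,0],"spin": 0},{"dp": [15,0,0],"spin": 0},{"dp": [10,0,0],"spin": 0},{"dp": [0,0,0],"spin": 0},{"dp": [0,0,0],"spin": 0},{"dp": [0,0,0],"spin": 0}]}}

```text
clock: 14.15
ee_pos: [0.4818, 0.3018, 0.0325]
tcp_rot: [0.706, -0.043, -0.705, -0.044]
wrist_force: [0.7, -0.2, -0.3]
gripper_width: 1.004
```

{"fn": "arm_command", "kwargs": {"increments": [{"dp": [0,0,0],"spin": 0},{"dp": [0,0,0],"spin": 0},{"dp": [0,0,0],"spin": 0},{"dp": [0,0,0],"spin": 0},{"dp": [0,0,0],"spin": 0},{"dp": [0,0,0],"spin": 0}], "hand": -1, "force": 60}}

```text
clock: 14.75
ee_pos: [0.4813, 0.3014, 0.032]
tcp_rot: [0.706, -0.043, -0.706, -0.044]
wrist_force: [-2.7, 0.3, 5.0]
gripper_width: 0.284
```

{"fn": "arm_command", "kwargs": {"increments": [{"dp": [-8,0,0],"spin": 0},{"dp": [-25,0,0],"spin": 0},{"dp": [-35,0,0],"spin": 0},{"dp": [-35,0,0],"spin": 0},{"dp": [-35,0,0],"spin": 0},{"dp": [-12,10,0],"spin": -0.123},{"dp": [0,20,0],"spin": -0.123},{"dp": [0,20,0],"spin": -0.123}]}}

```text
clock: 15.55
ee_pos: [0.4818, 0.2508, 0.1819]
tcp_rot: [-0.702, -0.089, 0.702, -0.088]
wrist_force: [-0.4, 0.2, -3.0]
gripper_width: 0.287
```

```bash
python3 - <<'E'
from h import *
p,r=pose();print(p,r.round(4).tolist(),get_obs()["wrist_force"])
t=np.array([.46,-.03,.182]);print("tool delta",r.T@(t-p)*1000)
c=camera("wrist");cv2.imwrite("pics/wrist13.png",c["img"][:,:,::-1])
E
```

```text
[0.48178454 0.25077408 0.18194805] [[-0.0002, 0.2481, -0.9687], [0.0006, -0.9687, -0.2481], [-1.0, -0.0006, 0.0]] [-0.37448739  0.17485808 -3.0427495 ]
tool delta [-2.05529326e-01  2.66589716e+02  9.07663565e+01]
```

View pics/wrist13.png

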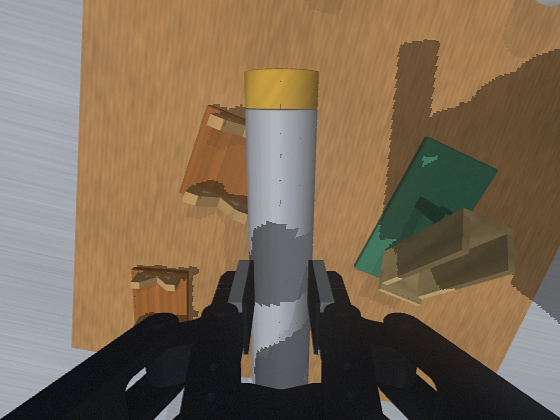

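{"fn": "arm_command", "kwargs": {"increments": [{"dp": [0,25,8],"spin": 0},{"dp": [0,38,13],"spin": 0},{"dp": [0,40,14],"spin": 0},{"dp": [0,40,14],"spin": 0},{"dp": [0,40,14],"spin": 0},{"dp": [0,40,14],"spin": 0},{"dp": [0,28,9],"spin": 0},{"dp": [0,15,4],"spin": 0}]}}

```text
clock: 16.4
ee_pos: [0.4584, -0.0308, 0.1814]
tcp_rot: [-0.702, -0.086, 0.702, -0.086]
wrist_force: [-0.4, 0.8, -2.9]
gripper_width: 0.283
```

{"fn": "arm_command", "kwargs": {"increments": [{"dp": [0,0,0],"spin": 0},{"dp": [0,0,0],"spin": 0},{"dp": [0,0,0],"spin": 0}]}}

```text
clock: 16.7
ee_pos: [0.4596, -0.028, 0.1814]
tcp_rot: [-0.702, -0.087, 0.702, -0.086]
wrist_force: [0.2, 0.4, -3.0]
gripper_width: 0.282
```

```bash
python3 - <<'E'
from h import *
c=camera("wrist");p,r=pose();print(p,r.round(4).tolist())
cv2.imwrite("pics/wrist14.png",c["img"][:,:,::-1])
import pickle;pickle.dump((c,p,r),open("w14.pkl","wb"))
E
```

```text
[ 0.45967997 -0.02784524  0.18136933] [[-0.0001, 0.2434, -0.9699], [0.0001, -0.9699, -0.2434], [-1.0, -0.0001, 0.0001]]
```

View pics/wrist14.png

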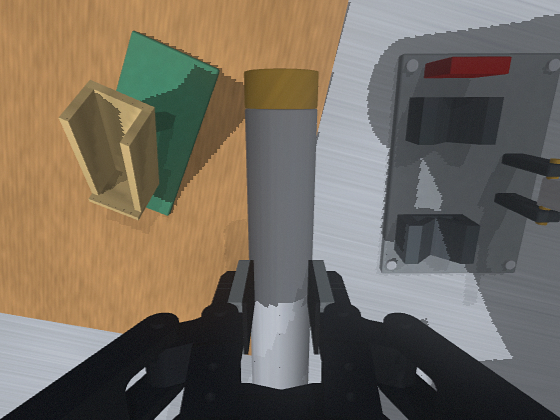

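```bash
python3 - <<'E'
from h import *
import pickle;c,p,r=pickle.load(open("w14.pkl","rb"))
crop(c,"w14a.png",370,40,560,280,3)
E
```

```text
(no output)
```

View pics/w14a.png

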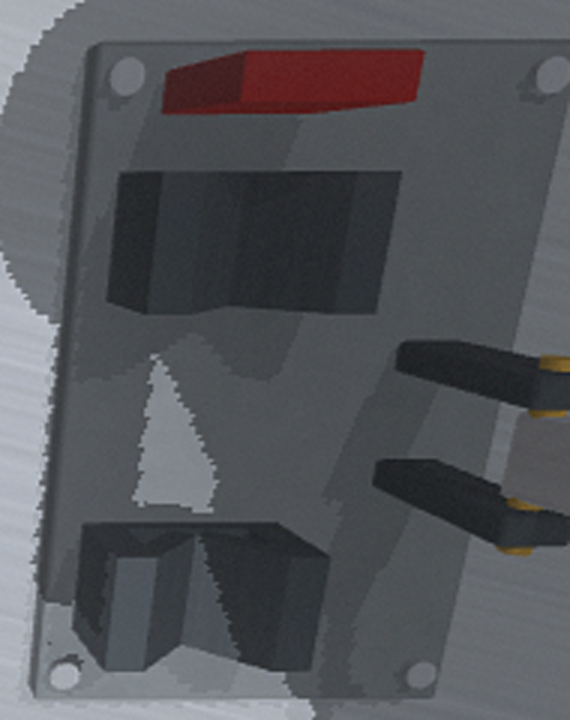

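```bash
python3 - <<'E'
from h import *
import pickle;c,p,r=pickle.load(open("w14.pkl","rb"))
A=lambda a,b:(370+(a+.5)/3-.5,40+(b+.5)/3-.5)
z=.045
N=np.array([onz(c,*A(*k),z)[:2] for k in((113,558),(328,556),(105,670),(308,672))]);F=np.array([onz(c,*A(*k),z)[:2] for k in((162,172),(403,172),(148,313),(377,313))])
for nm,Q in(("near",N),("far",F)):
    print(nm,Q.round(4).tolist(),Q.mean(0).round(4),"widths",np.linalg.norm(Q[0]-Q[1]).round(4),np.linalg.norm(Q[2]-Q[3]).round(4),"len",np.linalg.norm(Q[0]-Q[2]).round(4),np.linalg.norm(Q[1]-Q[3]).round(4))
m=F.mean(0)-N.mean(0);print("sep",np.linalg.norm(m),"yaw",np.arctan2(m[1],m[0]),"seat",(F.mean(0)+N.mean(0))/2)
sc=np.array([onz(c,*A(*k),.014)[:2] for k in((127,76),(552,75),(422,674),(65,676))]);print("screws",sc.round(4).tolist(),sc.mean(0));
for a,b in((3,0),(2,1)): d=sc[b]-sc[a];print("yaw",np.arctan2(d[1],d[0]))
for k in((245,52),(424,52),(240,113),(415,100),(165,75),(165,112)):print(k,onz(c,*A(*k),.062).round(4))
a=-r[:,2]
for k,zz in(((282,69.5),.2045),((282,108.5),.2045)):
    q=onz(c,*k,zz);print("brass top",(q-p)@a,(q-p)@-r[:,1])
E
```

```text
near [[0.4588, -0.1451], [0.475, -0.2073], [0.4232, -0.1557], [0.4379, -0.2171]] [ 0.4487 -0.1813] widths 0.0642 0.0631 len 0.0371 0.0384
far [[0.5654, -0.1191], [0.581, -0.1815], [0.5295, -0.129], [0.5449, -0.1907]] [ 0.5552 -0.1551] widths 0.0643 0.0636 len 0.0372 0.0372
sep 0.10969269201068074 yaw 0.2412466411908896 seat [ 0.50196243 -0.16819883]
screws [[0.5907, -0.1116], [0.6206, -0.23], [0.4362, -0.2777], [0.4057, -0.1589]] [ 0.5132965  -0.19454158]
yaw 0.25015654017067745
yaw 0.25330359352168047
(245, 52) [ 0.5946 -0.1221  0.062 ]
(424, 52) [ 0.6051 -0.1643  0.062 ]
(240, 113) [ 0.5814 -0.1263  0.062 ]
(415, 100) [ 0.5946 -0.1669  0.062 ]
(165, 75) [ 0.585  -0.1051  0.062 ]
(165, 112) [ 0.5771 -0.1082  0.062 ]
brass top 0.08878595030746587 -0.00032713905886113705
brass top 0.07558256262467768 -0.00033040663291966817
```

{"fn": "arm_command", "kwargs": {"increments": [{"dp": [0,15,0],"spin": 0},{"dp": [0,30,0],"spin": 0},{"dp": [0,35,1.2],"spin": 0},{"dp": [0,35,0],"spin": 0},{"dp": [0,20,0],"spin": 0},{"dp": [15,11.4,0],"spin": 0},{"dp": [20,0,0],"spin": 0},{"dp": [20,0,0],"spin": 0}]}}

```text
clock: 17.55
ee_pos: [0.4944, -0.1705, 0.1256]
tcp_rot: [0.702, 0.087, -0.702, 0.086]
wrist_force: [0.2, 0.4, -3.3]
gripper_width: 0.284
```

{"fn": "arm_command", "kwargs": {"increments": [{"dp": [15,0,0],"spin": 0},{"dp": [0,0,0],"spin": 0},{"dp": [0,0,0],"spin": 0},{"dp": [0,0,0],"spin": 0},{"dp": [0,0,0],"spin": 0}]}}

```text
clock: 18.05
ee_pos: [0.4948, -0.1706, 0.1124]
tcp_rot: [0.702, 0.087, -0.701, 0.087]
wrist_force: [0.8, 0.1, -2.7]
gripper_width: 0.282
```

```bash
cat >> h.py <<'E'
def fx(p,yaw=.245,S=(.502,-.1682)):
    d=np.array([np.cos(yaw),np.sin(yaw)]);n=np.array([-d[1],d[0]]);q=np.array(p)[:2]-S;return (q@d).round(4),(q@n).round(4)
E
python3 - <<'E'
from h import *
c=camera("wrist");p,r=pose();print(p,fx(p),np.arctan2(-r[1,2],-r[0,2]),get_obs()["wrist_force"])
cv2.imwrite("pics/wrist15.png",c["img"][:,:,::-1])
s=camera("scene");crop(s,"s15.png",90,130,250,320,3.5)
import pickle;pickle.dump((c,p,r),open("w15.pkl","wb"))
E
```

```text
[ 0.49458346 -0.17070011  0.11224486] (np.float64(-0.0078), np.float64(-0.0006)) 0.24558001984652303 [ 0.13317984 -1.08892126 -2.95271959]
```

View pics/wrist15.png

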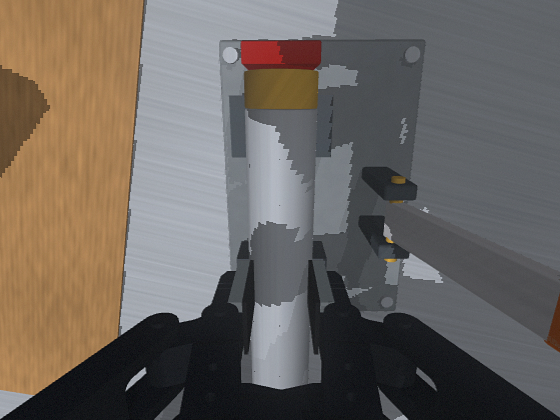

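View pics/s15.png

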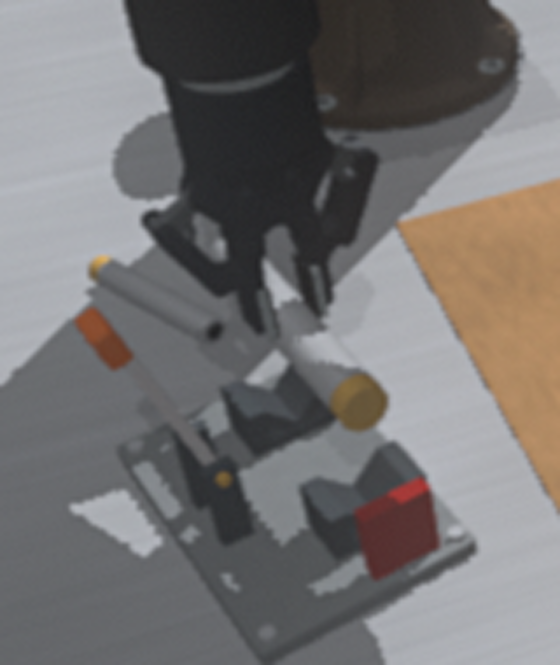

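{"fn": "arm_command", "kwargs": {"increments": [{"dp": [12,-0.5,0],"spin": 0},{"dp": [18,0,0],"spin": 0},{"dp": [15,0,0],"spin": 0},{"dp": [10,0,0],"spin": 0},{"dp": [7,0,0],"spin": 0},{"dp": [4,0,0],"spin": 0},{"dp": [0,0,0],"spin": 0},{"dp": [0,0,0],"spin": 0}]}}

```text
clock: 18.95
ee_pos: [0.4942, -0.1704, 0.0458]
tcp_rot: [0.702, 0.086, -0.702, 0.087]
wrist_force: [1.0, -0.3, -2.1]
gripper_width: 0.286
```

```bash
python3 - <<'E'
from h import *
p,r=pose();print(p,fx(p),np.arctan2(-r[1,2],-r[0,2]),get_obs()["wrist_force"])
E
```

```text
[ 0.49424548 -0.17038635  0.04575886] (np.float64(-0.0081), np.float64(-0.0002)) 0.24533693154578218 [ 1.01694978 -0.33170254 -2.13486338]
```

{"fn": "arm_command", "kwargs": {"increments": [{"dp": [2.5,0,0],"spin": 0},{"dp": [2.5,0,0],"spin": 0},{"dp": [2,0,0],"spin": 0},{"dp": [1,0,0],"spin": 0},{"dp": [0,0,0],"spin": 0},{"dp": [0,0,0],"spin": 0}]}}

```text
clock: 19.55
ee_pos: [0.4944, -0.1709, 0.0382]
tcp_rot: [0.702, 0.086, -0.701, 0.087]
wrist_force: [-1.5, -4.4, 5.3]
gripper_width: 0.281
```

{"fn": "arm_command", "kwargs": {"increments": [{"dp": [-0.4,0,-1.5],"spin": 0},{"dp": [0,0,-1.5],"spin": 0},{"dp": [0,0,-1.5],"spin": 0},{"dp": [0,0,-1.5],"spin": 0},{"dp": [0,0,-1],"spin": 0},{"dp": [0,0,0],"spin": 0}]}}

```text
clock: 20.15
ee_pos: [0.4995, -0.1697, 0.0381]
tcp_rot: [-0.701, -0.086, 0.703, -0.087]
wrist_force: [-5.5, -6.8, 6.5]
gripper_width: 0.281
```

{"fn": "arm_command", "kwargs": {"increments": [{"dp": [0,0,-1],"spin": 0},{"dp": [0,0,-1],"spin": 0},{"dp": [0,0,0],"spin": 0},{"dp": [0,0,0],"spin": 0}]}}

```text
clock: 20.55
ee_pos: [0.5014, -0.1692, 0.0381]
tcp_rot: [-0.701, -0.086, 0.703, -0.087]
wrist_force: [-4.3, -6.7, 6.2]
gripper_width: 0.28
```

```bash
python3 - <<'E'
from h import *
c=camera("wrist");p,r=pose();print(p,fx(p),np.arctan2(-r[1,2],-r[0,2]),r.T@get_obs()["wrist_force"])
crop(c,"w16.png",200,20,360,270,3)
E
```

```text
[ 0.50135303 -0.16922072  0.03808409] (np.float64(-0.0009), np.float64(-0.0008)) 0.24538855469724344 [-5.83736811  5.3203339   5.61234887]
```

View pics/w16.png

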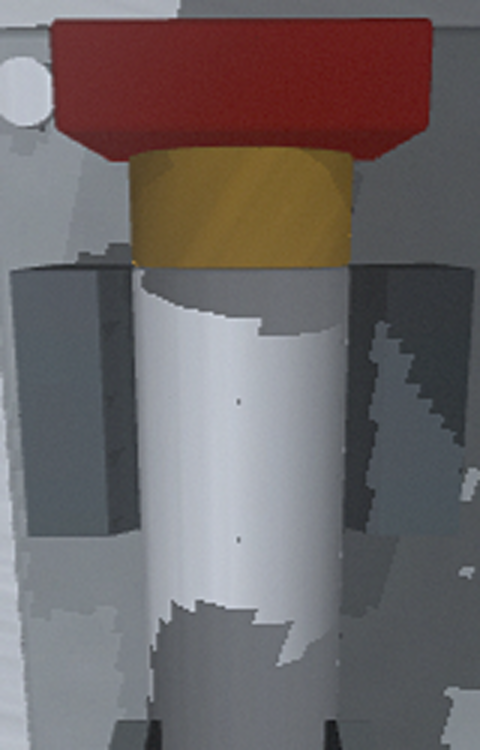

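{"fn": "arm_command", "kwargs": {"increments": [{"dp": [-0.5,0.5,-1],"spin": 0},{"dp": [0,0,-1],"spin": 0},{"dp": [0,0,0],"spin": 0},{"dp": [0,0,0],"spin": 0}]}}

```text
clock: 21.0
ee_pos: [0.5027, -0.1688, 0.0382]
tcp_rot: [-0.701, -0.086, 0.703, -0.086]
wrist_force: [-5.6, -4.2, 5.9]
gripper_width: 0.286
```

```bash
python3 - <<'E'
from h import *
p,r=pose();print(p,fx(p),np.arctan2(-r[1,2],-r[0,2]),r.T@get_obs()["wrist_force"])
E
```

```text
[ 0.50270839 -0.1688412   0.0381937 ] (np.float64(0.0005), np.float64(-0.0008)) 0.2449598334883441 [-5.84510863  2.72107555  6.44178525]
```

{"fn": "arm_command", "kwargs": {"increments": [{"dp": [0,0,-1],"spin": 0},{"dp": [0,0,-1],"spin": 0},{"dp": [0,0,0],"spin": 0},{"dp": [0,0,0],"spin": 0}]}}

```text
clock: 21.4
ee_pos: [0.5028, -0.1688, 0.0381]
tcp_rot: [-0.699, -0.086, 0.704, -0.086]
wrist_force: [-12.0, -6.5, 11.2]
gripper_width: 0.282
```

```bash
python3 - <<'E'
from h import *
c=camera("wrist");p,r=pose();print(p,fx(p),np.arctan2(-r[1,2],-r[0,2]),r.T@get_obs()["wrist_force"])
crop(c,"w17.png",200,20,360,270,3)
E
```

```text
[ 0.50278861 -0.16881788  0.03812462] (np.float64(0.0006), np.float64(-0.0008)) 0.2447725576378072 [-11.18569457   3.6153831   12.42866652]
```

View pics/w17.png

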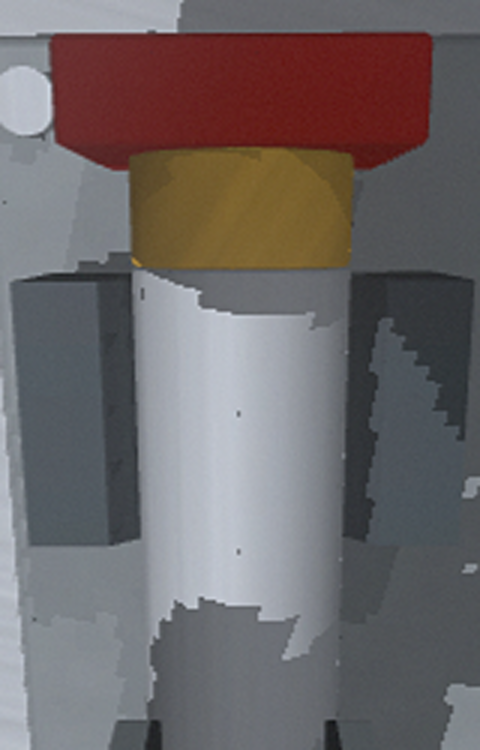

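{"fn": "arm_command", "kwargs": {"increments": [{"dp": [0,0,0.8],"spin": 0},{"dp": [0,0,0],"spin": 0}], "force": 20}}

```text
clock: 21.65
ee_pos: [0.5028, -0.1688, 0.0381]
tcp_rot: [-0.7, -0.086, 0.704, -0.086]
wrist_force: [-8.2, -5.7, 8.4]
gripper_width: 0.287
```

{"fn": "arm_command", "kwargs": {"increments": [{"dp": [0,0,0],"spin": 0},{"dp": [0,0,0],"spin": 0},{"dp": [0,0,0],"spin": 0},{"dp": [0,0,0],"spin": 0},{"dp": [0,0,0],"spin": 0}], "hand": 0.1}}

```text
clock: 22.15
ee_pos: [0.5062, -0.1677, 0.0383]
tcp_rot: [0.702, 0.087, -0.702, 0.087]
wrist_force: [-0.1, -0.6, 0.1]
gripper_width: 0.553
```

```bash
python3 - <<'E'
from h import *
c=camera("wrist");p,r=pose();print(p,fx(p),np.arctan2(-r[1,2],-r[0,2]),r.T@get_obs()["wrist_force"])
cv2.imwrite("pics/wrist18.png",c["img"][:,:,::-1])
E
```

```text
[ 0.50607597 -0.16775962  0.03830468] (np.float64(0.0041), np.float64(-0.0006)) 0.2453788235556414 [ 0.27051647  0.48626614 -0.77886528]
```

View pics/wrist18.png

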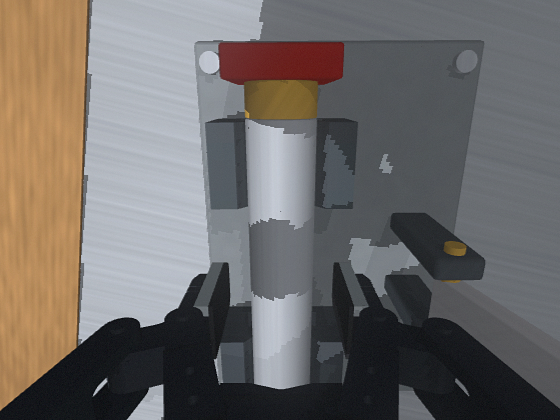

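{"fn": "arm_command", "kwargs": {"increments": [{"dp": [-10,0,0],"spin": 0},{"dp": [-25,0,0],"spin": 0},{"dp": [-35,0,0],"spin": 0},{"dp": [-40,0,0],"spin": 0},{"dp": [-40,0,0],"spin": 0},{"dp": [-35,0,0],"spin": 0},{"dp": [-27,0,0],"spin": 0},{"dp": [0,0,0],"spin": 0}]}}

```text
clock: 23.0
ee_pos: [0.5078, -0.1683, 0.2557]
tcp_rot: [0.705, 0.086, -0.699, 0.087]
wrist_force: [-0.4, 0.1, 0.5]
gripper_width: 0.548
```

```bash
python3 - <<'E'
from h import *
c=camera("wrist");s=camera("scene");t=camera("top");p,r=pose();print(p,fx(p))
import pickle;pickle.dump((c,p,r,s,t),open("w19.pkl","wb"))
cv2.imwrite("pics/wrist19.png",c["img"][:,:,::-1]);crop(c,"w19.png",200,80,400,400,1.8);crop(s,"s19.png",90,170,250,330,4)
E
```

```text
[ 0.50541971 -0.16776365  0.2503706 ] (np.float64(0.0034), np.float64(-0.0004))
```

View pics/wrist19.png

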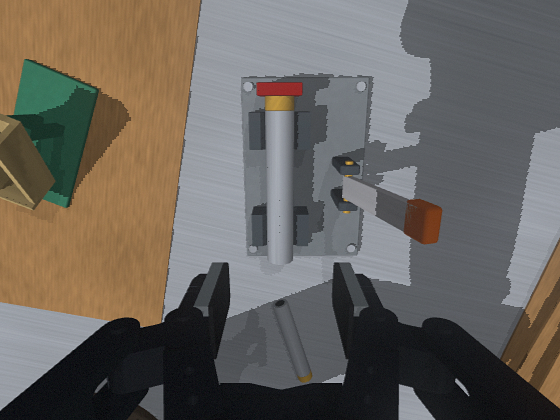

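View pics/s19.png

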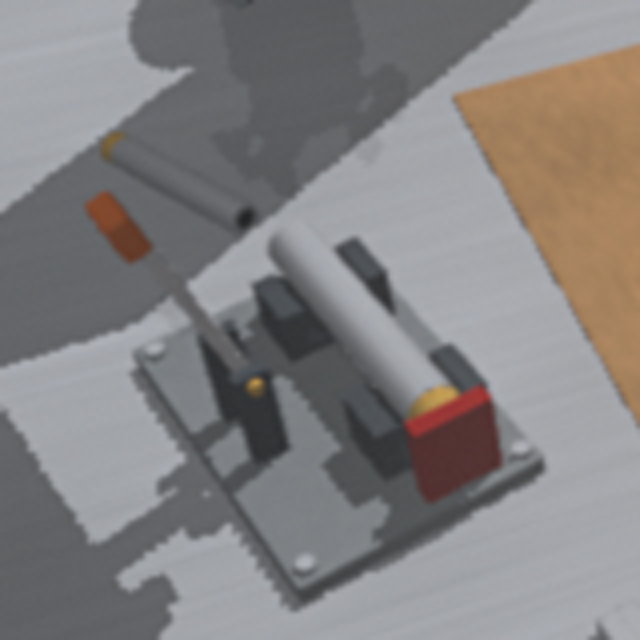

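```bash
python3 - <<'E'
from h import *
import pickle;c,p,r,s,t=pickle.load(open("w19.pkl","rb"))
crop(c,"w19b.png",230,65,330,275,3);crop(c,"w19c.png",320,140,460,260,5)
E
```

```text
(no output)
```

View pics/w19b.png

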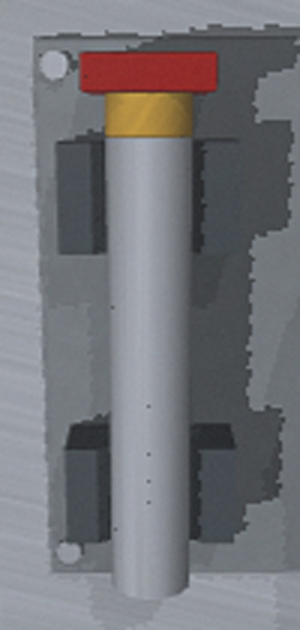

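View pics/w19c.png

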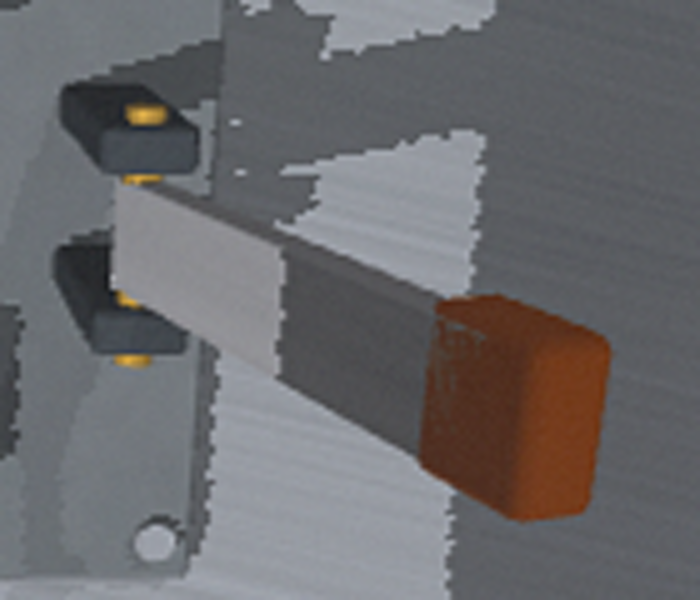

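```bash
python3 - <<'E'
from h import *
import pickle;c,p,r,s,t=pickle.load(open("w19.pkl","rb"))
A=lambda a,b:(230+(a+.5)/3-.5,65+(b+.5)/3-.5)
C=lambda a,b:(320+(a+.5)/5-.5,140+(b+.5)/5-.5)
print("tail",fx(onz(c,*A(150,597),.061)),"stop edge",fx(onz(c,*A(149,91.5),.062)),"stop/brass at .061",fx(onz(c,*A(149,92),.061)))
print("brass band edge",fx(onz(c,*A(149,136),.061)))
for y in(150,560): print(fx((onz(c,*A(*{150:(106.5,150),560:(113.5,560)}[y]),.046)+onz(c,*A(*{150:(191.5,150),560:(188.5,560)}[y]),.046))/2))
q=(340+(541)/5.5,160+240/5.5)
# theta scan: pad outer end face centre
d=np.array([np.cos(.245),np.sin(.245),0]);n=np.array([-d[1],d[0],0]);S=np.array([.502,-.1682,0]);H=S-.07*n+[0,0,.065]
for th in np.arange(1.7,2.05,.05):
    T=H+.125*(n*np.cos(th)+np.array([0,0,np.sin(th)]));print(th.round(2),proj(c,T)[0].round(1),T.round(3))
print(C(563,408))
E
```

```text
tail (np.float64(-0.0887), np.float64(-0.0007)) stop edge (np.float64(0.0896), np.float64(-0.0005)) stop/brass at .061 (np.float64(0.0895), np.float64(-0.0005))
brass band edge (np.float64(0.076), np.float64(-0.0004))
(np.float64(0.0711), np.float64(-0.0004))
(np.float64(-0.0805), np.float64(-0.0011))
1.7 [404.2 229.5] [ 0.523 -0.252  0.189]
1.75 [412.7 229. ] [ 0.524 -0.258  0.188]
1.8 [420.8 228.3] [ 0.526 -0.264  0.187]
1.85 [428.6 227.5] [ 0.527 -0.27   0.185]
1.9 [436.  226.6] [ 0.529 -0.275  0.183]
1.95 [443.  225.5] [ 0.53  -0.281  0.181]
2.0 [449.4 224.4] [ 0.532 -0.287  0.179]
(432.2, 221.2)
```

{"fn": "arm_command", "kwargs": {"increments": [{"dp": [0,20,1.4],"spin": 0},{"dp": [0,35,2],"spin": 0},{"dp": [0,40,0],"spin": 0},{"dp": [0,33,0],"spin": 0},{"dp": [0,17,0],"spin": 0},{"dp": [0,0,0],"spin": 0},{"dp": [0,0,0],"spin": 0},{"dp": [0,0,0],"spin": 0}], "hand": -1, "force": 40}}

```text
clock: 23.95
ee_pos: [0.5375, -0.3085, 0.2501]
tcp_rot: [-0.702, -0.087, 0.702, -0.087]
wrist_force: [-0.2, 0.1, 0.5]
gripper_width: 0.004
```

```bash
python3 - <<'E'
from h import *
c=camera("wrist");p,r=pose();print(p,fx(p),np.arctan2(-r[1,2],-r[0,2]),get_obs()["joint_pos"].round(2))
cv2.imwrite("pics/wrist20.png",c["img"][:,:,::-1])
E
```

```text
[ 0.53760087 -0.3084218   0.25037526] (np.float64(0.0005), np.float64(-0.1447)) 0.24615721889365674 [-0.21  0.25 -0.07 -0.   -1.25  2.02]
```

View pics/wrist20.png

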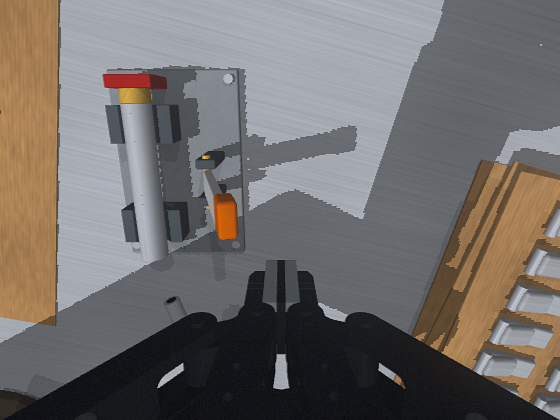

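{"fn": "arm_command", "kwargs": {"increments": [{"dp": [25,0,0],"spin": 0},{"dp": [30,0,0],"spin": 0},{"dp": [25,0,0],"spin": 0},{"dp": [10,0,0],"spin": 0},{"dp": [0,-5,0],"spin": 0},{"dp": [0,-8,0],"spin": 0},{"dp": [0,-8,0],"spin": 0},{"dp": [0,-8,0],"spin": 0}]}}

```text
clock: 24.8
ee_pos: [0.5321, -0.2814, 0.1629]
tcp_rot: [0.703, 0.086, -0.7, 0.088]
wrist_force: [1.0, -2.6, 4.8]
gripper_width: -0.005
```

{"fn": "arm_command", "kwargs": {"increments": [{"dp": [0,-8,0],"spin": 0},{"dp": [0,-8,0],"spin": 0},{"dp": [0,-8,0],"spin": 0},{"dp": [0,-8,0],"spin": 0},{"dp": [0,-8,0],"spin": 0}]}}

```text
clock: 25.3
ee_pos: [0.5206, -0.2416, 0.16]
tcp_rot: [-0.702, -0.087, 0.702, -0.086]
wrist_force: [0.9, -1.1, -1.4]
gripper_width: 0.001
```

```bash
python3 - <<'E'
from h import *
c=camera("wrist");s=camera("scene");p,r=pose();print(p,fx(p),get_obs()["wrist_force"])
cv2.imwrite("pics/wrist21.png",c["img"][:,:,::-1]);crop(s,"s21.png",90,150,250,310,4)
E
```

```text
[ 0.52046086 -0.24129873  0.16003921] (np.float64(0.0002), np.float64(-0.0754)) [0.21622594 1.0517197  0.17917538]
```

View pics/wrist21.png

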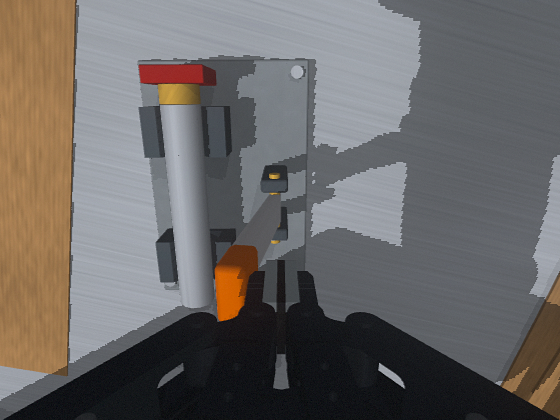

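View pics/s21.png

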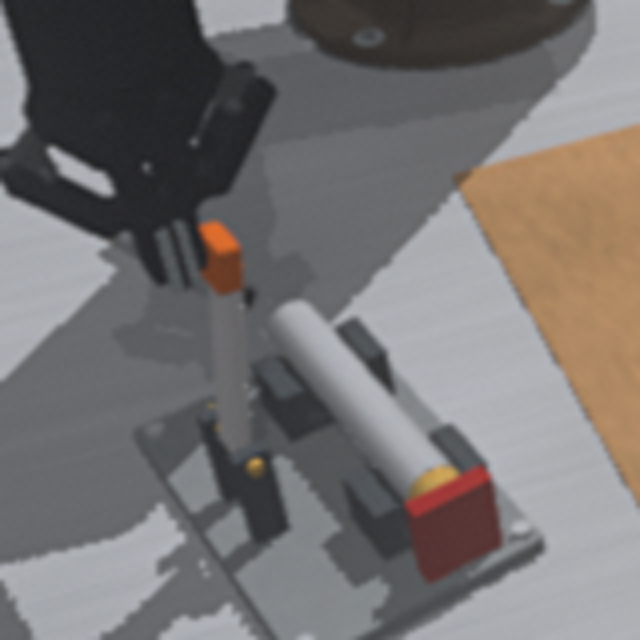

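Working well: the strap is past upright and the fingers are still behind it. I'll keep pushing.

{"fn": "arm_command", "kwargs": {"increments": [{"dp": [0,-8,0],"spin": 0},{"dp": [0,-8,0],"spin": 0},{"dp": [0,-8,0],"spin": 0},{"dp": [0,-8,0],"spin": 0},{"dp": [0,-8,0],"spin": 0},{"dp": [0,-8,0],"spin": 0},{"dp": [0,-8,0],"spin": 0},{"dp": [0,-8,0],"spin": 0}]}}

```text
clock: 26.2
ee_pos: [0.5053, -0.1796, 0.1603]
tcp_rot: [0.702, 0.087, -0.702, 0.087]
wrist_force: [-1.0, 0.0, 0.4]
gripper_width: 0.001
```

```bash
python3 - <<'E'
from h import *
c=camera("wrist");s=camera("scene");p,r=pose();print(p,fx(p),get_obs()["wrist_force"])
cv2.imwrite("pics/wrist22.png",c["img"][:,:,::-1]);crop(s,"s22.png",90,150,250,310,4)
E
```

```text
[ 0.5052498  -0.17942642  0.16040748] (np.float64(0.0004), np.float64(-0.0117)) [0.11998587 0.61787953 0.01682117]
```

View pics/s22.png

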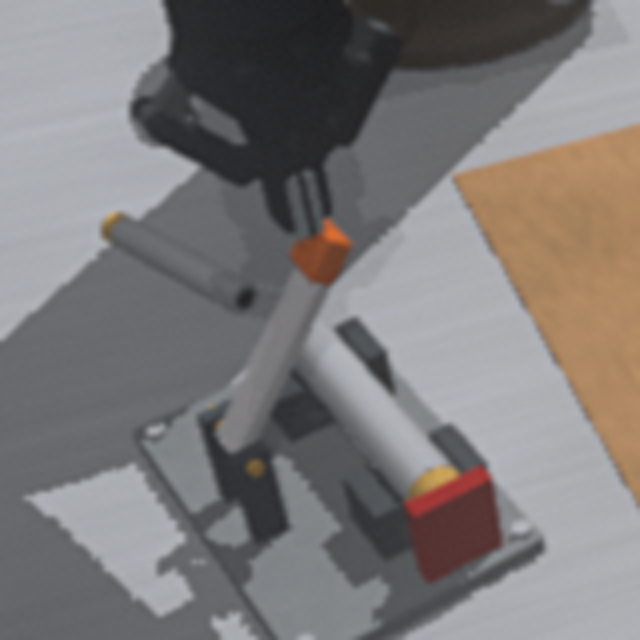

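View pics/wrist22.png

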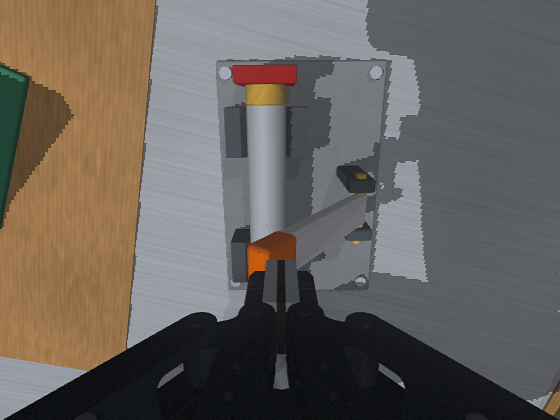

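{"fn": "arm_command", "kwargs": {"increments": [{"dp": [0,-8,0],"spin": 0},{"dp": [0,-8,0],"spin": 0},{"dp": [0,-8,0],"spin": 0},{"dp": [0,-8,0],"spin": 0},{"dp": [0,-8,0],"spin": 0},{"dp": [0,0,0],"spin": 0},{"dp": [0,0,0],"spin": 0},{"dp": [0,0,0],"spin": 0}]}}

```text
clock: 27.1
ee_pos: [0.4959, -0.1416, 0.1603]
tcp_rot: [0.702, 0.086, -0.702, 0.087]
wrist_force: [-0.4, 0.7, 0.4]
gripper_width: 0.003
```

```bash
python3 - <<'E'
from h import *
c=camera("wrist");s=camera("scene");p,r=pose();print(p,fx(p),get_obs()["wrist_force"])
cv2.imwrite("pics/wrist23.png",c["img"][:,:,::-1]);crop(s,"s23.png",90,150,250,310,4)
E
```

```text
[ 0.49581834 -0.14177315  0.16026774] (np.float64(0.0004), np.float64(0.0271)) [-0.27938552  0.20252246  0.1521989 ]
```

View pics/s23.png

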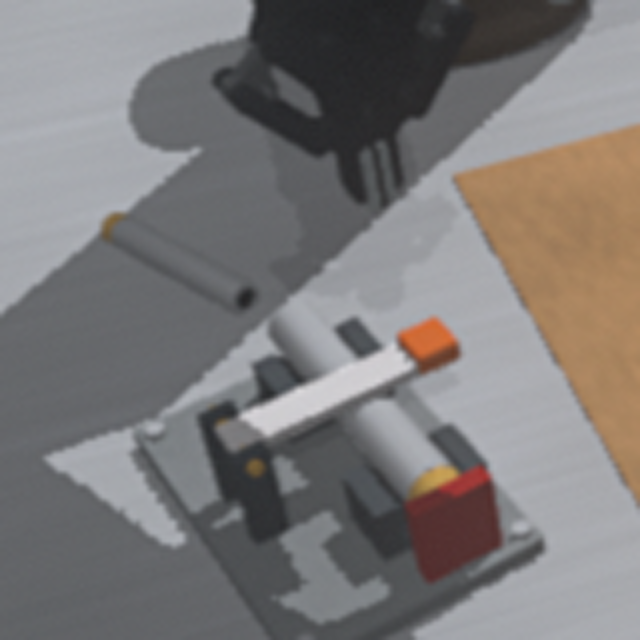

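View pics/wrist23.png

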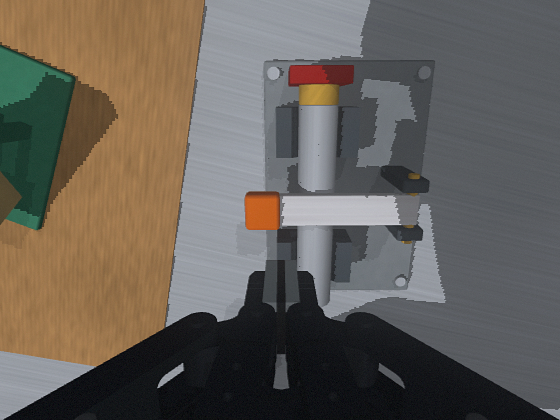

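{"fn": "arm_command", "kwargs": {"increments": [{"dp": [15,17,0],"spin": 0},{"dp": [25,0,0],"spin": 0},{"dp": [20,0,0],"spin": 0},{"dp": [12,0,0],"spin": 0},{"dp": [3,0,0],"spin": 0},{"dp": [0,0,0],"spin": 0},{"dp": [0,0,0],"spin": 0}]}}

```text
clock: 27.9
ee_pos: [0.5006, -0.1581, 0.0862]
tcp_rot: [0.702, 0.086, -0.701, 0.087]
wrist_force: [0.9, -0.0, 1.2]
gripper_width: -0.001
```

```bash
python3 - <<'E'
from h import *
s=camera("scene");p,r=pose();print(p,fx(p),get_obs()["wrist_force"])
crop(s,"s24.png",90,150,250,310,4)
E
```

```text
[ 0.50065191 -0.15802579  0.08629355] (np.float64(0.0012), np.float64(0.0102)) [-0.13360975 -0.18524582 -0.29416774]
```

View pics/s24.png

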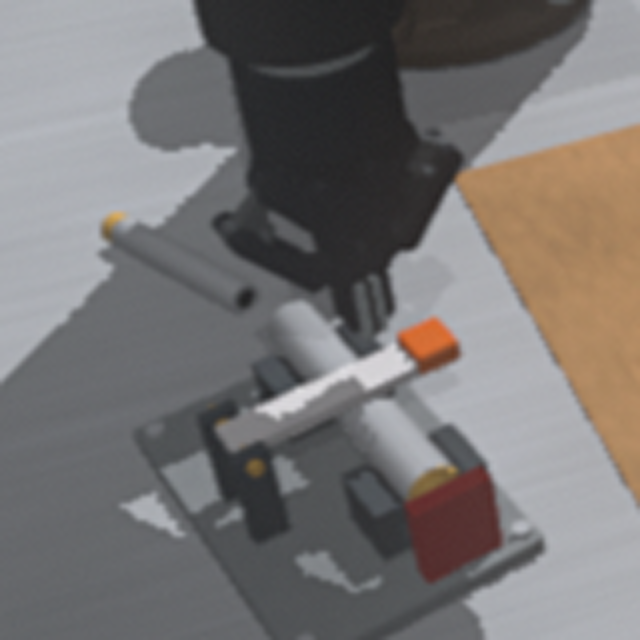

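```bash
python3 - <<'E'
from h import *
s=camera("scene");p,r=pose()
P=lambda q:((proj(s,q)[0]-[90,150]+.5)*4-.5).round(0)
d=np.array([np.cos(.245),np.sin(.245),0]);n=np.array([-d[1],d[0],0]);S=np.array([.502,-.1682,0])
print("tip",P(p-[0,0,.011]),"tcp",P(p),"grasp",P(p+[0,0,.008]))
for y,z in((-.07,.069),(0,.069),(.01,.069),(.042,.075)):print(y,P(S+n*y+[0,0,z]))
c=camera("wrist");print("wrist tip",proj(c,p-[0,0,.011]),proj(c,S+n*.01+[0,0,.069]));cv2.imwrite("pics/wrist24.png",c["img"][:,:,::-1])
E
```

```text
tip [376. 363.] tcp [372. 348.] grasp [370. 336.]
-0.07 [234. 437.]
0 [359. 379.]
0.01 [376. 371.]
0.042 [428. 338.]
wrist tip [[281.34143646 256.72886942]] [[281.73808847 253.63549462]]
```

View pics/wrist24.png

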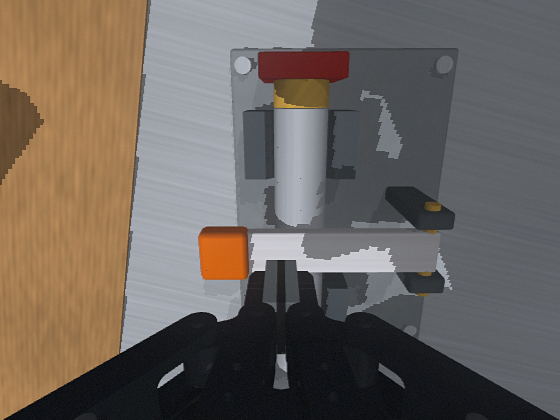

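{"fn": "arm_command", "kwargs": {"increments": [{"dp": [2,0,0],"spin": 0},{"dp": [2,0,0],"spin": 0},{"dp": [1.5,0,0],"spin": 0},{"dp": [1,0,0],"spin": 0},{"dp": [0,0,0],"spin": 0}]}}

```text
clock: 28.55
ee_pos: [0.4997, -0.1581, 0.0786]
tcp_rot: [-0.702, -0.086, 0.702, -0.086]
wrist_force: [-0.2, -0.0, -0.5]
gripper_width: -0.003
```

```bash
python3 - <<'E'
from h import *
s=camera("scene");p,r=pose();print(p,fx(p),get_obs()["wrist_force"])
c=camera("wrist");print([proj(c,p+np.array([.97*k,.243*k,-.011]))[0].round(0) for k in(-.011,0,.011)])
crop(s,"s25.png",130,200,220,280,7)
E
```

```text
[ 0.49982776 -0.15803995  0.07868449] (np.float64(0.0004), np.float64(0.0104)) [ 0.29128741 -0.191413   -0.2063823 ]
[array([281., 275.]), array([281., 257.]), array([281., 237.])]
```

View pics/s25.png

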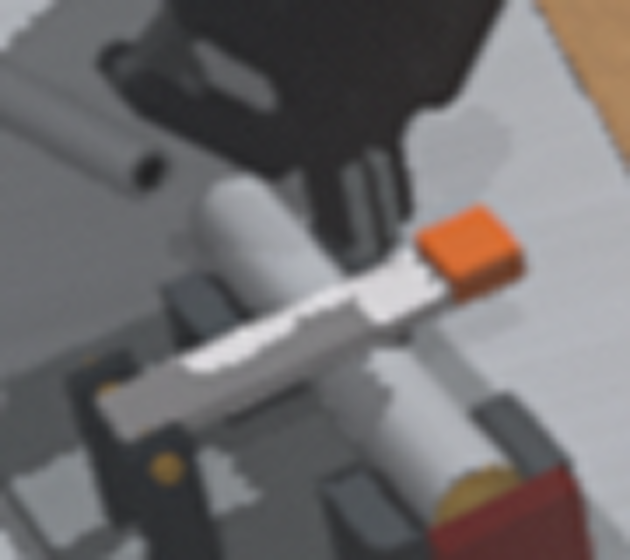

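```bash
python3 - <<'E'
from h import *
s=camera("scene");c=camera("wrist");p,r=pose()
print("target scene px",130+365/7,200+258/7)
d=np.array([np.cos(.245),np.sin(.245),0])
for k in(-.011,0,.011):
  for z in(-.011,-.005,0,.008):
    q=p+d*k+[0,0,z];print(k,z,((proj(s,q)[0]-[130,200])*7).round(0),proj(c,q)[0].round(0))
crop(c,"w25.png",220,200,350,330,6)
E
```

```text
target scene px 182.14285714285714 236.85714285714286
-0.011 -0.011 [361. 281.] [281. 275.]
-0.011 -0.005 [358. 266.] [281. 281.]
-0.011 0 [356. 254.] [281. 286.]
-0.011 0.008 [351. 234.] [281. 295.]
0 -0.011 [378. 300.] [281. 257.]
0 -0.005 [375. 285.] [281. 262.]
0 0 [372. 273.] [281. 266.]
0 0.008 [368. 253.] [281. 274.]
0.011 -0.011 [395. 319.] [281. 237.]
0.011 -0.005 [392. 305.] [281. 242.]
0.011 0 [389. 292.] [281. 246.]
0.011 0.008 [385. 272.] [281. 253.]
```

View pics/w25.png

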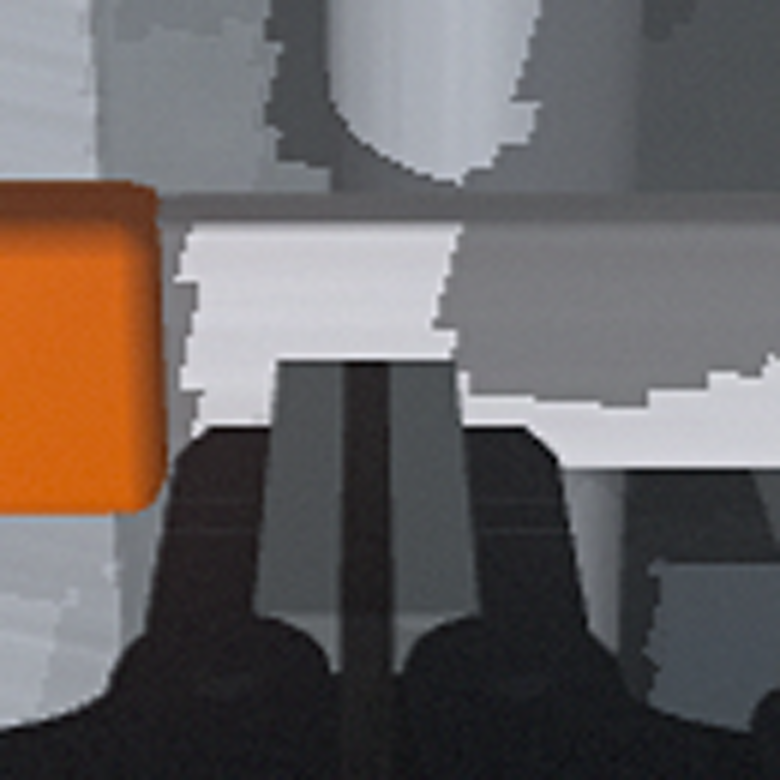

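{"fn": "arm_command", "kwargs": {"increments": [{"dp": [2,0,0],"spin": 0},{"dp": [2,0,0],"spin": 0},{"dp": [1,0,0],"spin": 0},{"dp": [0,0,0],"spin": 0}]}}

```text
clock: 29.15
ee_pos: [0.4997, -0.158, 0.0735]
tcp_rot: [-0.702, -0.086, 0.702, -0.086]
wrist_force: [0.4, -0.1, -0.7]
gripper_width: 0.003
```

{"fn": "arm_command", "kwargs": {"increments": [{"dp": [2,0,0],"spin": 0},{"dp": [1,0,0],"spin": 0},{"dp": [0,0,0],"spin": 0}]}}

```text
clock: 29.45
ee_pos: [0.4998, -0.158, 0.0706]
tcp_rot: [-0.702, -0.086, 0.702, -0.086]
wrist_force: [-0.6, 0.2, 0.6]
gripper_width: -0.001
```

```bash
python3 - <<'E'
from h import *
s=camera("scene");c=camera("wrist");p,r=pose();print(p,fx(p),get_obs()["wrist_force"])
crop(s,"s26.png",130,200,220,280,7);crop(c,"w26.png",220,200,350,330,5)
E
```

```text
[ 0.49986656 -0.15803211  0.07076968] (np.float64(0.0004), np.float64(0.0104)) [ 0.2300089   0.02482196 -0.32593617]
```

View pics/s26.png

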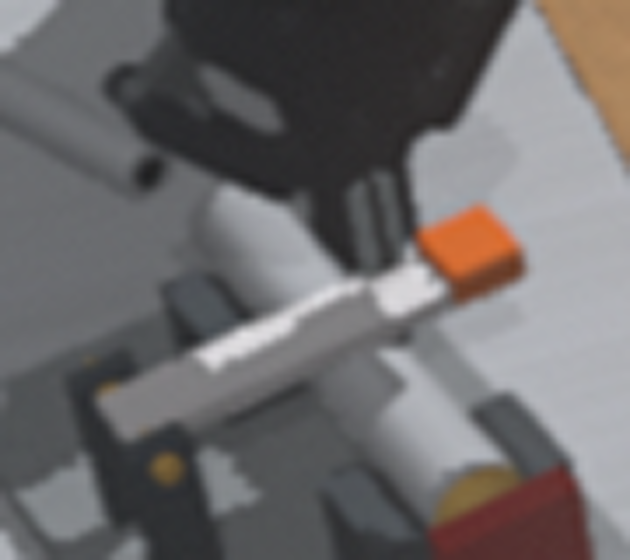

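View pics/w26.png

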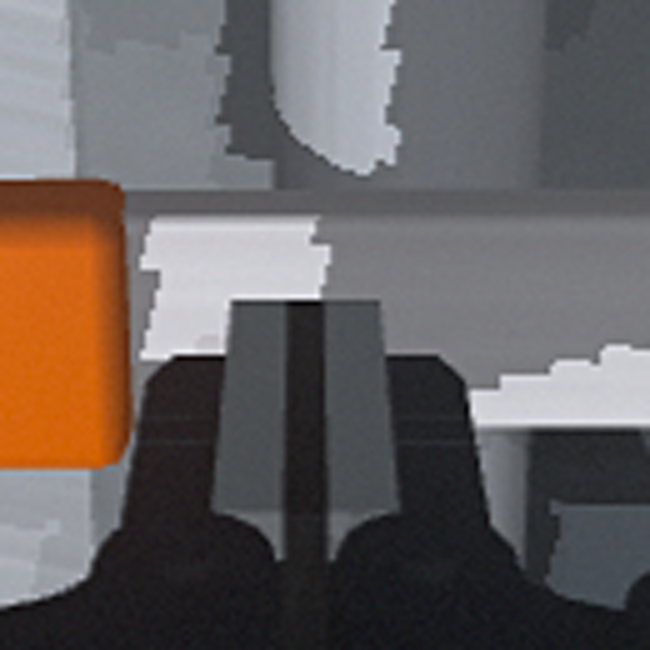

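{"fn": "arm_command", "kwargs": {"increments": [{"dp": [2,0,0],"spin": 0},{"dp": [2,0,0],"spin": 0},{"dp": [0,0,0],"spin": 0}]}}

```text
clock: 29.85
ee_pos: [0.4996, -0.158, 0.0664]
tcp_rot: [-0.702, -0.086, 0.702, -0.086]
wrist_force: [-0.2, -0.3, 0.2]
gripper_width: 0.0
```

{"fn": "arm_command", "kwargs": {"increments": [{"dp": [1.5,0,0],"spin": 0},{"dp": [1.5,0,0],"spin": 0},{"dp": [0,0,0],"spin": 0}]}}

```text
clock: 30.15
ee_pos: [0.4997, -0.158, 0.0636]
tcp_rot: [-0.702, -0.086, 0.702, -0.086]
wrist_force: [0.4, 0.4, 0.0]
gripper_width: 0.001
```

```bash
python3 - <<'E'
from h import *
s=camera("scene");c=camera("wrist");p,r=pose();print(p,fx(p),get_obs()["wrist_force"])
crop(s,"s27.png",130,200,220,280,7);crop(c,"w27.png",180,180,400,340,3.5)
E
```

```text
[ 0.49987376 -0.15803663  0.06376697] (np.float64(0.0004), np.float64(0.0104)) [-0.78767524 -0.5275473  -0.46679927]
```

View pics/s27.png

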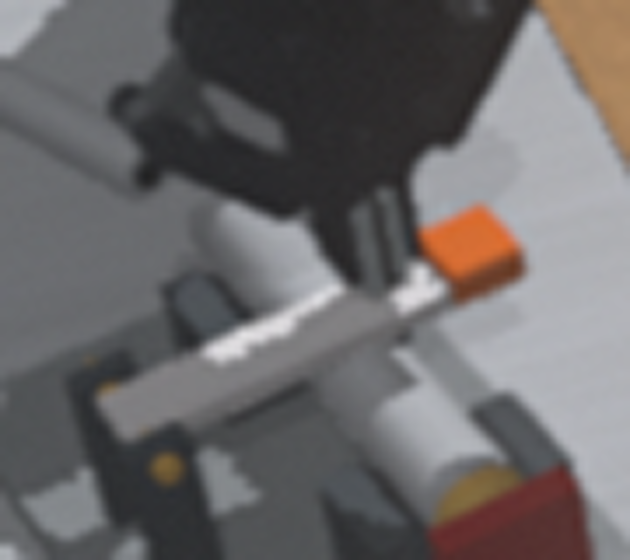

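View pics/w27.png

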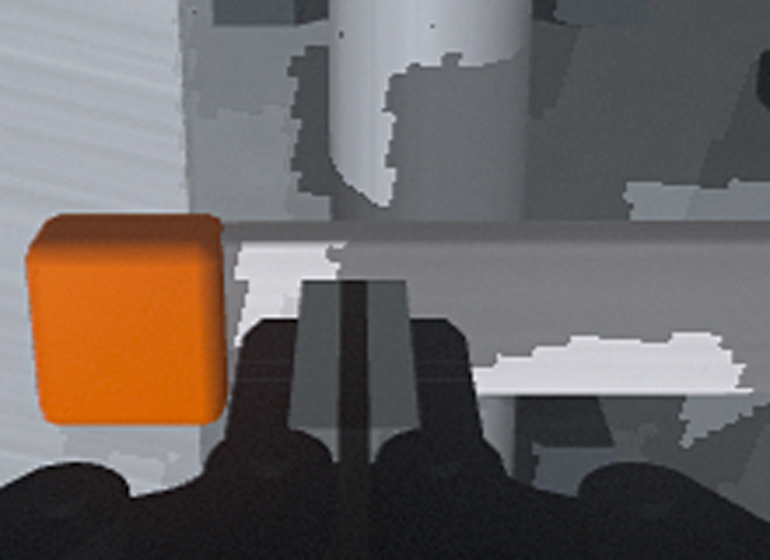

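{"fn": "arm_command", "kwargs": {"increments": [{"dp": [1.5,0,0],"spin": 0},{"dp": [1.5,0,0],"spin": 0},{"dp": [0,0,0],"spin": 0}]}}

```text
clock: 30.55
ee_pos: [0.4997, -0.158, 0.0605]
tcp_rot: [-0.702, -0.086, 0.702, -0.086]
wrist_force: [-0.6, -0.5, -0.1]
gripper_width: 0.005
```

{"fn": "arm_command", "kwargs": {"increments": [{"dp": [1,0,0],"spin": 0},{"dp": [1,0,0],"spin": 0},{"dp": [0,0,0],"spin": 0}]}}

```text
clock: 30.85
ee_pos: [0.4998, -0.158, 0.0587]
tcp_rot: [-0.702, -0.086, 0.702, -0.086]
wrist_force: [-1.1, -0.5, -0.5]
gripper_width: -0.006
```

```bash
python3 - <<'E'
from h import *
s=camera("scene");c=camera("wrist");p,r=pose();print(p,fx(p),get_obs()["wrist_force"])
crop(s,"s28.png",130,200,220,280,7);crop(c,"w28.png",180,180,400,340,3.5)
E
```

```text
[ 0.49988809 -0.15803145  0.05878853] (np.float64(0.0004), np.float64(0.0104)) [-0.12473624  0.22759064  0.75853298]
```

View pics/s28.png

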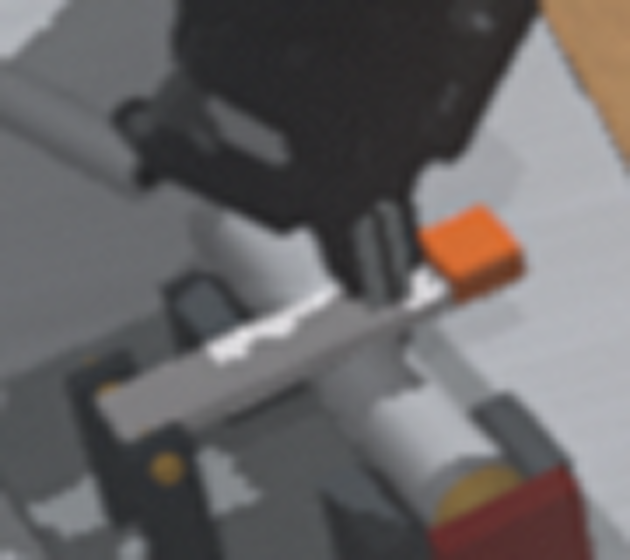

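View pics/w28.png

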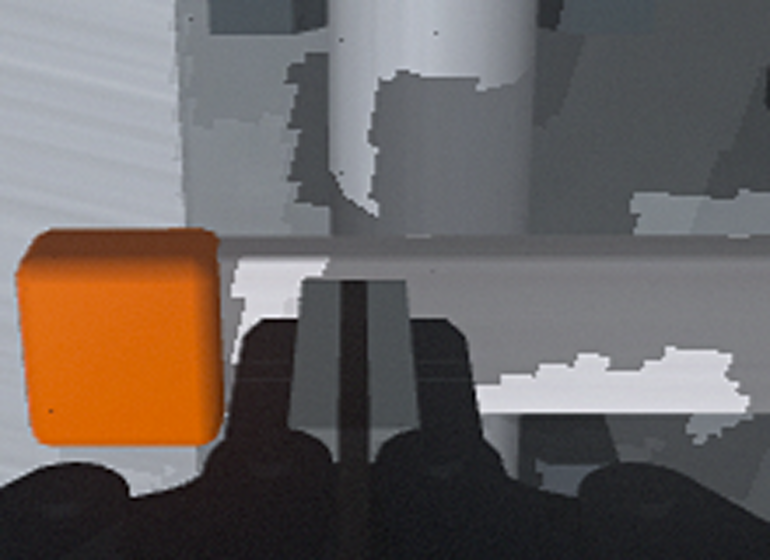

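{"fn": "arm_command", "kwargs": {"increments": [{"dp": [1.5,0,0],"spin": 0},{"dp": [1.5,0,0],"spin": 0},{"dp": [0,0,0],"spin": 0}]}}

```text
clock: 31.25
ee_pos: [0.5, -0.1581, 0.0564]
tcp_rot: [0.702, 0.087, -0.702, 0.087]
wrist_force: [-2.7, 2.4, 8.2]
gripper_width: 0.001
```

{"fn": "arm_command", "kwargs": {"increments": [{"dp": [1,0,0],"spin": 0},{"dp": [1,0,0],"spin": 0},{"dp": [0,0,0],"spin": 0}]}}

```text
clock: 31.55
ee_pos: [0.5001, -0.1581, 0.0561]
tcp_rot: [0.702, 0.087, -0.701, 0.087]
wrist_force: [-9.3, 4.6, 26.0]
gripper_width: 0.002
```

{"fn": "arm_command", "kwargs": {"increments": [{"dp": [0,0,0],"spin": 0},{"dp": [0,0,0],"spin": 0},{"dp": [0,0,0],"spin": 0}]}}

```text
clock: 31.85
ee_pos: [0.5001, -0.1581, 0.0562]
tcp_rot: [0.702, 0.087, -0.701, 0.087]
wrist_force: [-8.1, 4.6, 27.2]
gripper_width: 0.002
```

```bash
python3 - <<'E'
from h import *
s=camera("scene");c=camera("wrist");p,r=pose();print(p,fx(p),get_obs()["wrist_force"])
crop(s,"s29.png",110,180,230,290,6);cv2.imwrite("pics/w29.png",c["img"][:,:,::-1])
E
```

```text
[ 0.50010481 -0.15811695  0.05613596] (np.float64(0.0006), np.float64(0.0102)) [-8.41891931  3.81604496 25.8154021 ]
```

View pics/s29.png

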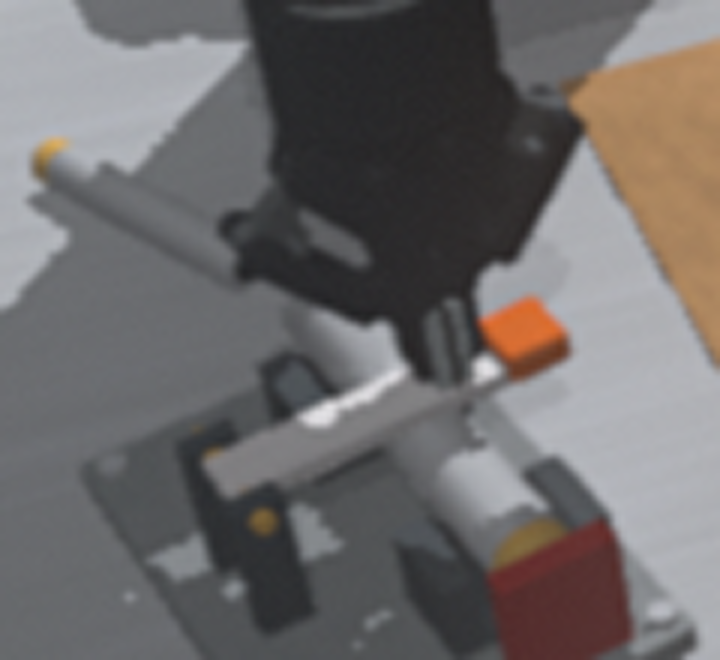

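View pics/w29.png

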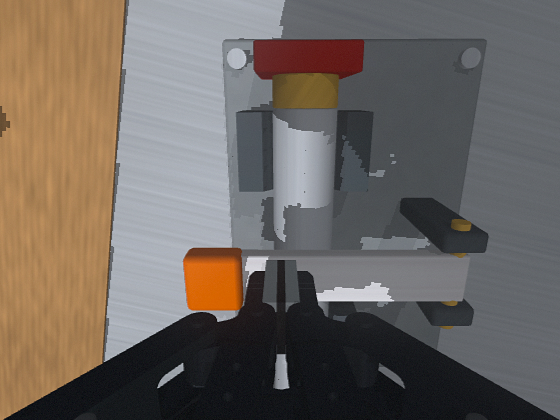

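{"fn": "arm_command", "kwargs": {"increments": [{"dp": [-2,0,0],"spin": 0},{"dp": [-8,0,0],"spin": 0},{"dp": [-25,0,0],"spin": 0},{"dp": [-40,0,0],"spin": 0},{"dp": [-40,0,0],"spin": 0},{"dp": [-40,0,0],"spin": 0},{"dp": [-25,0,15],"spin": 0},{"dp": [0,0,20],"spin": 0}]}}

```text
clock: 32.75
ee_pos: [0.468, -0.1669, 0.2379]
tcp_rot: [0.704, 0.086, -0.7, 0.087]
wrist_force: [0.9, -0.1, -1.9]
gripper_width: -0.004
```

{"fn": "arm_command", "kwargs": {"increments": [{"dp": [0,0,20],"spin": 0},{"dp": [0,0,0],"spin": 0},{"dp": [0,0,0],"spin": 0},{"dp": [0,0,0],"spin": 0}]}}

```text
clock: 33.15
ee_pos: [0.447, -0.1713, 0.2338]
tcp_rot: [0.702, 0.086, -0.702, 0.087]
wrist_force: [0.1, 0.2, 0.0]
gripper_width: 0.0
```

```bash
python3 - <<'E'
from h import *
s=camera("scene");c=camera("wrist");t=camera("top");p,r=pose();print(p,fx(p),get_obs()["wrist_force"])
import pickle;pickle.dump((c,p,r,s,t),open("w30.pkl","wb"))
crop(s,"s30.png",110,180,230,290,6);cv2.imwrite("pics/w30.png",c["img"][:,:,::-1]);cv2.imwrite("pics/t30.png",t["img"][:,:,::-1])
E
```

```text
[ 0.44691709 -0.17126175  0.23350466] (np.float64(-0.0542), np.float64(0.0104)) [-0.29755719  0.18156565 -0.22082252]
```

View pics/s30.png

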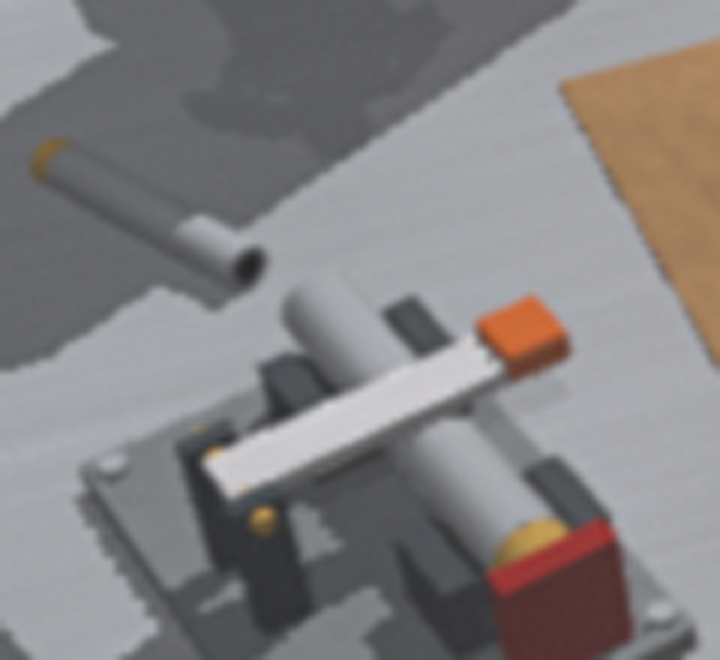

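View pics/w30.png

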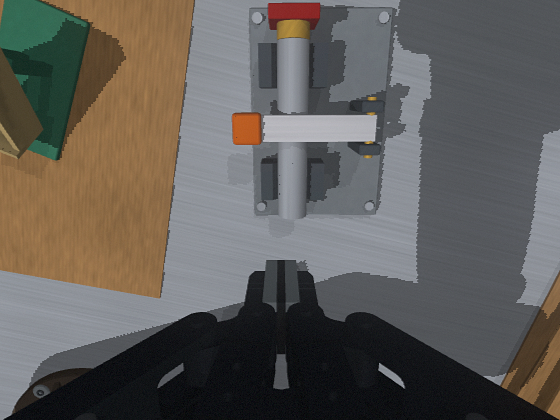

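View pics/t30.png

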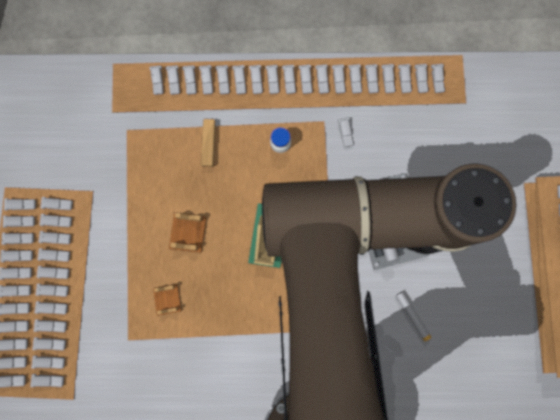

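```bash
python3 - <<'E'
from h import *
import pickle;c,p,r,s,t=pickle.load(open("w30.pkl","rb"))
crop(c,"w30b.png",225,0,405,225,3.2)
E
```

```text
(no output)
```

View pics/w30b.png

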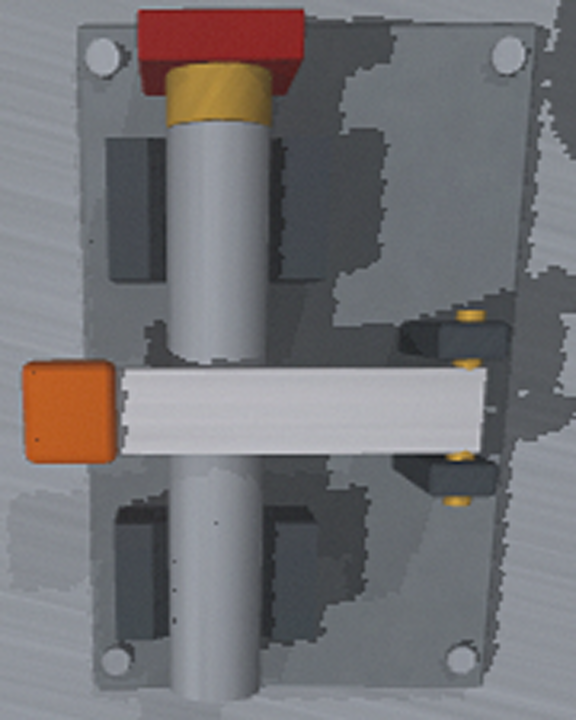

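```bash
python3 - <<'E'
from h import *
import pickle;c,p,r,s,t=pickle.load(open("w30.pkl","rb"))
A=lambda a,b:(225+(a+.5)/3.2-.5,(b+.5)/3.2-.5)
print("tail",fx(onz(c,*A(216,700),.061)),"band",fx(onz(c,*A(218,124),.061)),"brass end",fx(onz(c,*A(219,63),.061)),"stop top edge",fx(onz(c,*A(150,60.5),.062)))
for k in((23,365),(112,363),(25,462),(112,462)):print("pad",fx(onz(c,*A(*k),.075)))
d=np.array([np.cos(.245),np.sin(.245),0]);n=np.array([-d[1],d[0],0]);H=np.array([.502,-.1682,.065])-.07*n
# scene: pad outer-top edge midpoint for strap angle
for th in(-.05,0,.05,.1):
  u=n*np.cos(th)+np.array([0,0,np.sin(th)]);v=-n*np.sin(th)+np.array([0,0,np.cos(th)])
  print(th,((proj(s,[H+.125*u+.010*v+.014*d,H+.125*u+.010*v-.014*d,H+.099*u+.01*v+.014*d])-[110,180]+.5)*6-.5).round(0).tolist())
E
```

```text
tail (np.float64(-0.0891), np.float64(-0.0009)) band (np.float64(0.0744), np.float64(0.0002)) brass end (np.float64(0.0889), np.float64(0.0001)) stop top edge (np.float64(0.0893), np.float64(0.0183))
pad (np.float64(0.0127), np.float64(0.0533))
pad (np.float64(0.0132), np.float64(0.029))
pad (np.float64(-0.0135), np.float64(0.0539))
pad (np.float64(-0.0135), np.float64(0.0295))
-0.05 [[577.0, 346.0], [539.0, 306.0], [512.0, 373.0]]
0 [[574.0, 333.0], [536.0, 293.0], [509.0, 363.0]]
0.05 [[570.0, 320.0], [532.0, 280.0], [505.0, 353.0]]
0.1 [[566.0, 308.0], [527.0, 268.0], [501.0, 344.0]]
```

```bash
python3 -c "
from rig import close_job
print(close_job())"
```

```text
the job is handed in; nothing more can be done
None
```

I carried out the whole sequence and handed the job in at about 33 s of the 72 s. `close_job()` gave no verdict, so the figures below are my own measurements.

**What I did**
- **Rest:** I took the bar from the rack, tipped it level against the rest's V notch and let go. It then lay 7 mm off centre along the rest and 0.2 mm sideways.
- **V-fixture:** I took the bar afresh across its middle, laid it in the Vs, slid it against the red stop until the push reached about 12 N, and let go.
- **Strap:** I pushed the strap over from behind, pressed it down with shut fingers at about 26 N on the wrist sensor for roughly 0.4 s, then withdrew.

**Last checks before hand-in**
- **Bar:** its ends measured about ±89 mm from the seat point, so it is centred to about 1 mm. It was within 1 mm sideways, and the brass end was within about 0.5 mm of the stop, which is the limit of my measurement.
- **Strap:** it lay shut, at about 0 rad.
- **Fingers:** they were well clear, and the wrist force was about 0.
- **Jar, clasp and brush:** they looked unmoved in the top view.

**What disagreed**
- **Bar slipped in the fingers:** it slid about 20 mm along the fingers while I tipped it. I dragged it back along the rest before letting go.
- **Fingertips shorter than stated:** the shut fingers met the strap about 23 mm lower than `tip_reach` implied. I therefore judged contact by force and pictures. The earlier grips probably held the bar above its axis, but it never came loose.

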